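# Fetch the jar from behind the bottles for weighing

### The job

Clear the three amber bottles (blue, yellow and white cap) out of the wooden rack and stand them in the green side tray; only then take the red-lidded jar from behind them and stand it in the middle of the balance pan while the bottles wait in the tray. Then put every bottle back upright on the very seat of the rack it came from. Keep the bottles and the jar upright throughout, and do not disturb the beaker, the mortar or the green stoppered bottle.

Things in the scene. Friction and masses are not known exactly. Their poses are not given: they have to be found in the camera images.
- blue_bottle: Loose amber glass bottle with blue screw cap, about 0.2 kg, 94 mm tall: body 44 mm in diameter up to 52 mm, 30 mm neck from 60 mm, cap 34 mm in diameter from 66 to 94 mm (can be gripped from above). Origin: centre of the underside, z up. It starts on one of the rack's three outer seats; which one differs every time.
- yellow_bottle: Loose amber glass bottle with yellow screw cap, about 0.2 kg, 94 mm tall: body 44 mm in diameter up to 52 mm, 30 mm neck from 60 mm, cap 34 mm in diameter from 66 to 94 mm (can be gripped from above). Origin: centre of the underside, z up. It starts on one of the rack's three outer seats; which one differs every time.
- white_bottle: Loose amber glass bottle with white screw cap, about 0.2 kg, 94 mm tall: body 44 mm in diameter up to 52 mm, 30 mm neck from 60 mm, cap 34 mm in diameter from 66 to 94 mm (can be gripped from above). Origin: centre of the underside, z up. It starts on one of the rack's three outer seats; which one differs every time.
- jar: Loose squat white porcelain jar with a flat red lid, about 0.18 kg, 48 mm tall: body 46 mm in diameter, lid 45 mm in diameter from 34 to 48 mm. Origin: centre of the underside, z up. It starts on the rear middle seat of the rack, with the taller bottles in front of it and at both sides.
- rack: Fixed wooden board 180 (x) by 210 mm (y), top at z = 15 mm, with low dark rails (rear, +x: 25 mm above the board; sides 10 mm; front open) and four flat seats marked by 58 mm dark rings. Origin: on the table, 5 mm in front of (-x) the board's middle. In its frame the bottle seats are at (-40, 0), (6, 66), (6, -66) mm, the jar's at (30, 0); bottles stand 80 mm apart, 70 mm from the jar.
- side_tray: Fixed shallow green plastic side tray, empty at the start: 260 mm (x) by 120 mm (y) outside, 22 mm high, walls and floor 5 mm thick, so its floor is at z = 5 mm. Origin: centre of its underside. It lies to the left or the right of the rack. The bottles may stand anywhere on its floor.
- balance: Fixed white bench balance, 200 mm (x) by 145 mm (y), housing 37 mm high with a flat display at its -x end and a round flat steel pan 110 mm in diameter whose top is at z = 44 mm. It does not move or give. Origin: on the table exactly under the centre of the pan; z up. It lies on the other side of the rack from the tray.
- beaker: Loose empty glass beaker, 64 mm in diameter, 75 mm tall, beyond the rack; leave it alone. Origin: centre of the underside.
- mortar: Loose white porcelain mortar bowl, 80 mm in diameter, 50 mm tall, beyond the tray or the balance; leave it alone. Origin: centre of the underside.
- stopper_bottle: Loose green glass bottle with a cork stopper, 52 mm in diameter, 98 mm tall, beyond the tray or the balance; leave it alone. Origin: centre of the underside.

How it is judged:
By the outcome, as a careful person would: the job done as asked, in the order asked, and still so for the second after the job is handed in, with the robot touching nothing.
It also fails if it takes over 144 s, if anything falls off the work surface, if the arm or the gripper's body presses on something with over 40 N, if the wrist force passes 120 N, or if a joint passes its speed limit or range.

### The arm

A 6-joint arm with a two-finger parallel gripper is mounted at the origin on the work surface. World frame = base frame: x ahead of the robot, y to its left, z up, the work surface at z = 0. Lengths are in mm, angles in rad, forces in N, time in s.
With the tool pointing down it reaches from about 350 to 975 mm from the base axis. Payload 7.1 kg.
Tool frame: the origin (TCP) lies at the very end of the fingers, on their centre line; the grasp point (between the pads) lies tcp_to_grasp behind it (tcp_to_grasp is the distance from the TCP to the grasp point, in mm); z points along the fingers, x is the direction in which the jaws open and shut, and the axes are right-handed (so a half turn about z gives the same grasp; the last joint's range is limited). The gripper opens to 88 mm and grips with 3 to 60 N. Pads are 20 mm wide; open, the fingers measure 115 mm over their backs; the gripper's body (75 mm by 178 mm) begins 61 mm behind the grasp point.
Start: joints at [1.236, 0.423, 1.63, -0, 1.089, -0.019], TCP at [194.079, 594.086, 184.375] pointing down, gripper open.
Joint ranges: [-3, 3], [-0.9, 2.11], [0.09, 2.58], [-1.31, 4.45], [0.11, 2.69], [-2.54, 2.54]. Speed limits (rad/s): [2.39, 2.39, 3.01, 3.14, 3.14, 3.14].

### API

Orientations are given as a rotation vector (axis times angle).
In Python, from workcell import get_obs, get_image, close_job, recognise, mark_of, tcp_to_grasp gives the robot as it stands. The module is installed in compiled form; this text tells all that it offers.
- The arm moves only by the tool move_arm, never from a script. Its argument "motion" is a list of rows, each a list of 7 numbers: the shift along the world's x, y, z in mm, then the turn, a rotation vector about the world's x, y, z in rad, then the finger opening in mm, from 0 to 87.8. A call has 1 to 5 rows; each row is the pose to reach, as a shift and turn from the pose commanded when the call began; what a row does not reach only later rows make up. A row lasts 1/12 s, in which the tool goes at most 41.7 mm and 7.16 degrees, less where a joint would pass 70% of its speed; a pose out of reach is approached as far as the arm can. A call with a gripper value outside its range is refused whole. The fingers move at their own pace and stop on an object; the grip force is fixed at half the most. Time passes only in rows, so rows that repeat a pose let the fingers close. It gives the time, the measured TCP pose, the force and the opening at its end, in the units of the state.
- get_obs(): the state, without advancing time (a new reading comes with each control period).
- get_image(name): name is "scene" or "top"; returns a dict with "color" (420x560x3 uint8, red, green, blue), "mtx" (3x3 intrinsics, pixels), "camera_from_world" (4x4, takes a point from world to camera coordinates). Camera axes: x right, y up, looking along -z (the intrinsics and any distortion apply to the point x, -y, -z); pixel columns grow to the right and rows downward; lengths in mm; the calibration is good to about 2 mm. A picture is of the moment at which its call begins. There is no depth.
- close_job(): hands the job in, once; it reports no verdict.
Trained networks look in a picture, given as the dict that the camera call returned (one of the last four; its "shot" number tells which), for a name from the list of things; names that differ only in an ending like _2 or _b are one class to them, and where a whole thing is asked for, a point or a joint stands for the part that bears it (a point fixed in the world has none). Each returns a list of dicts, best first, with "p" (0 to 1); they miss things now and then, are a little off and sometimes report something else, mostly with a low value. They report only what shows in the picture. A call takes as long as a camera call.
- recognise(picture, label): "bbox" ([centre column, centre row, width, height] in pixels, round what is visible of it).
- mark_of(picture, label): "location" ([row, column] in pixels: a listed point, or the origin of a listed thing).
The state is a dict: "t": time; "qpos": joint angles; "qvel": joint speeds; "joint_torque": joint torques, N m; "ee_pos": TCP position; "orientation": TCP orientation; "ft_force": force on the tool from outside, world axes, zero at the start; "moment": the same for the moment, N m; "width": finger opening in mm.
Only numpy, scipy, OpenCV 4.12 (cv2) and the standard library are available. Lean on these libraries where they do the work, as an engineer would, in place of code of your own. Each camera call takes 0.05 s, during which the arm holds its last target. There are 200 camera calls.

## Working session

There is one attempt and no reset: what is moved stays moved. The work goes in short steps, Python scripts to look and compute and a tool call to move; the robot and the scene stay as the last step left them, time stands still between calls to the robot, and variables do not carry over. Pictures are saved under pics/ and viewed, about 12 in all and at most 16, crops included, and the job is handed in when it is done.

Besides the shell and the picture viewer there is one more tool, called after ">>>" as name([rows], argument=value, ...), one row to a line, values as JSON. move_arm: Moves the arm, as the interface text tells. Its arguments: {"type":"object","properties":{"motion":{"type":"array"}},"required":["motion"]}

```bash
mkdir -p pics
cat > h.py <<'E'
import numpy as np, cv2
from workcell import *
def ray(im,uv):
    T=np.array(im["camera_from_world"]);R=T[:3,:3];c=-R.T@T[:3,3]
    K=np.array(im["mtx"]);p=np.linalg.inv(K)@[uv[0],uv[1],1.]
    return c,R.T@np.array([p[0],-p[1],-p[2]])
def atz(im,uv,z):
    c,d=ray(im,uv);return c+d*(z-c[2])/d[2]
def proj(im,P):
    T=np.array(im["camera_from_world"]);q=T[:3,:3]@np.array(P,float)+T[:3,3]
    p=np.array(im["mtx"])@[q[0],-q[1],-q[2]];return p[:2]/p[2]
def save(im,n): cv2.imwrite("pics/"+n,im["color"][:,:,::-1])
E
python3 - <<'E'
from h import *
o=get_obs();print({k:np.round(v,3) for k,v in o.items()},tcp_to_grasp)
Z=dict(blue_bottle=15,yellow_bottle=15,white_bottle=15,jar=15,rack=0,side_tray=0,balance=0,beaker=0,mortar=0,stopper_bottle=0)
for n in("top","scene"):
    im=get_image(n);save(im,n+"0.png");print(n,np.round(ray(im,(280,210))[0]),[k for k in im])
    for l,z in Z.items():
        print(l,[(round(m["p"],2),np.round(m["location"]),np.round(atz(im,m["location"][::-1],z)[:2])) for m in mark_of(im,l)[:2]],[(round(b["p"],2),np.round(b["bbox"])) for b in recognise(im,l)[:1]])
E
```

```text
{'t': np.float64(0.0), 'qpos': array([ 1.236,  0.424,  1.631, -0.   ,  1.089, -0.019]), 'qvel': array([-0.   ,  0.002,  0.001, -0.001,  0.002,  0.001]), 'joint_torque': array([ 1.0000e-03, -5.4461e+01, -2.7367e+01,  6.5000e-02,  2.3000e-02,
       -0.0000e+00]), 'ee_pos': array([193.878, 593.502, 183.595]), 'orientation': array([ 2.542e+00,  1.844e+00, -2.000e-03]), 'ft_force': array([-0.193, -0.523, -0.076]), 'moment': array([ 0.001,  0.01 , -0.018]), 'width': np.float64(88.025)} 18.700000000000003
top [ 474.   17. 1234.] ['color', 'mtx', 'camera_from_world', 'shot']
blue_bottle [(0.83, array([232., 233.]), array([562.,  93.]))] [(0.79, array([233., 232.,  17.,  18.]))]
yellow_bottle [(0.59, array([240., 286.]), array([543., -35.]))] [(0.54, array([372., 163.,  32.,  34.]))]
white_bottle [(0.72, array([225., 264.]), array([579.,  18.])), (0.62, array([256., 260.]), array([504.,  28.]))] [(0.67, array([258., 255.,  17.,  18.]))]
jar [(0.85, array([225., 260.]), array([578.,  27.]))] [(0.79, array([262., 226.,  11.,  21.]))]
rack [(0.7, array([239., 254.]), array([546.,  43.]))] [(0.6
[... 1314 characters left out ...]
., 340.]), array([491., 299.]))] []
side_tray [(0.58, array([234., 138.]), array([ 505., -284.]))] [(0.72, array([141., 238.,  94.,  87.]))]
balance [(0.7, array([167., 339.]), array([476., 308.]))] [(0.85, array([335., 161.,  80.,  45.]))]
beaker [(0.65, array([248., 318.]), array([751.,  24.])), (0.43, array([193., 258.]), array([486.,  30.]))] [(0.63, array([317., 233.,  28.,  44.]))]
mortar [(0.89, array([285., 197.]), array([ 721., -232.])), (0.53, array([205., 274.]), array([559.,  35.]))] [(0.59, array([194., 273.,  46.,  39.]))]
stopper_bottle [(0.97, array([216., 372.]), array([722., 208.])), (0.41, array([188., 262.]), array([467.,  52.]))] [(0.85, array([373., 201.,  21.,  43.]))]
```

Run:
```python
import cv2
a=cv2.imread("pics/top0.png")[130:330,100:440]
cv2.imwrite("pics/top0c.png",cv2.resize(a,None,fx=2.3,fy=2.3,interpolation=cv2.INTER_CUBIC))
a=cv2.imread("pics/scene0.png")[110:310,80:420]
cv2.imwrite("pics/scene0c.png",cv2.resize(a,None,fx=2.3,fy=2.3,interpolation=cv2.INTER_CUBIC))
```

```text
(no output)
```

View pics/top0c.png

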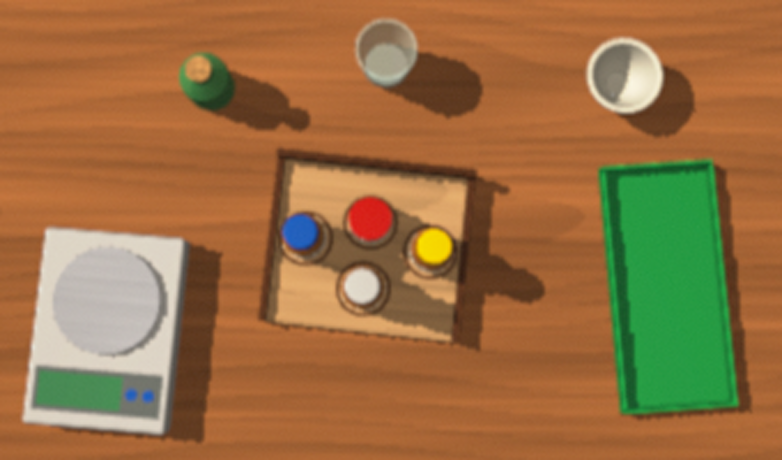

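View pics/scene0c.png

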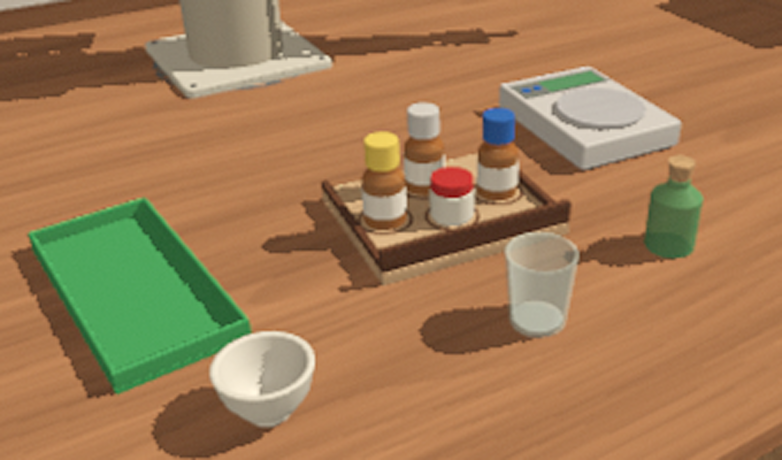

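Two pictures viewed. The top crop shows blue cap (300,231), yellow (434,246), white (361,286), red lid (370,220), pan (107,300) and the empty tray centred at (668,287). The scene crop agrees: blue is at the balance side, yellow at the tray side, white in front. Next I fit the cap, lid, pan and tray positions.

```bash
cat >> h.py <<'E'
from scipy.optimize import least_squares
def mask(im,c,box):
    h=cv2.cvtColor(im["color"],cv2.COLOR_RGB2HSV).astype(int);H,S,V=h[...,0],h[...,1],h[...,2]
    m={"blue":(H>100)&(H<125)&(S>120)&(V>60),"yellow":(H>22)&(H<34)&(S>140)&(V>110),"white":(S<60)&(V>110),"red":((H<6)|(H>174))&(S>170)&(V>90),"green":(H>55)&(H<75)&(S>150)}[c]
    b=np.zeros(H.shape,bool);u0,v0,u1,v1=[int(round(x)) for x in box];b[v0:v1,u0:u1]=1
    n,l,s,ce=cv2.connectedComponentsWithStats((m&b).astype(np.uint8));
    if n<2:return None
    k=1+np.argmax(s[1:,4]);return l==k,s[k,4],ce[k]
def cyl(im,p,r,z0,z1):
    a=np.arange(0,6.28,.2);P=[proj(im,(p[0]+r*np.cos(t),p[1]+r*np.sin(t),z)) for t in a for z in(z0,z1)]
    h=cv2.convexHull(np.float32(P));M=cv2.moments(h);return np.array([M["m10"],M["m01"]])/M["m00"],M["m00"]
def fit(ims,c,g,r,z0,z1,w=14):
    obs=[]
    for im in ims:
        q=proj(im,(*g,(z0+z1)/2));m=mask(im,c,(q[0]-w,q[1]-w,q[0]+w,q[1]+w))
        if m: obs.append((im,m[2],m[1]))
    f=lambda p:np.concatenate([cyl(i,p,r,z0,z1)[0]-u for i,u,_ in obs])
    s=least_squares(f,g);return s.x,s.fun,[(int(a),round(cyl(i,s.x,r,z0,z1)[1])) for i,_,a in obs]
E
python3 - <<'E'
from h import *
t=get_image("top");s=get_image("scene")
G=dict(blue=(562,93),yellow=(540,-30),white=(503,28))
P=[]
for sel in((t,s),(t,),(s,)):
  Q=[]
  for c,g in G.items():
    x,f,a=fit(sel,c,g,17,81,109);print(c,x.round(1),f.round(2),a);Q.append(x)
  x,f,a=fit(sel,"red",(580,22),22.5,49,63,16);print("jar",x.round(1),f.round(2),a);Q.append(x)
  Q=np.array(Q)
  L=np.array([(6,66),(6,-66),(-40,0),(30,0)])
  R=lambda a:np.array([[np.cos(a),-np.sin(a)],[np.sin(a),np.cos(a)]])
  o=least_squares(lambda p:(L@R(p[2]).T+p[:2]-Q).ravel(),(540,30,-.1));print("rack",o.x.round(3),o.fun.round(1))
# pan: grey disc
g=cv2.cvtColor(t["color"],cv2.COLOR_RGB2GRAY)
for z,q in((44,(146.5,260)),):print("pan approx",atz(t,q,z).round(1))
m=mask(t,"green",(340,180,440,330));
r=cv2.minAreaRect(cv2.findNonZero(m[0].astype(np.uint8)));print("tray",r,atz(t,r[0],15).round(1),[atz(t,b,22).round() for b in cv2.boxPoints(r)])
c=cv2.HoughCircles(cv2.resize(g,None,fx=3,fy=3,interpolation=cv2.INTER_CUBIC)[540:1000,300:570],cv2.HOUGH_GRADIENT,1,100,param1=80,param2=15,minRadius=55,maxRadius=90)
print(c, [ (atz(t,((x+300)/3,(y+540)/3),44).round(1),rr/3) for x,y,rr in (c[0] if c is not None else [])], np.linalg.norm(proj(t,(500,280,44))-proj(t,(555,280,44))))
print([ (n,[(round(k["p"],2),atz(t,k["location"][::-1],0).round()) for k in mark_of(t,n)[:1]],[(round(k["p"],2),atz(s,k["location"][::-1],0).round()) for k in mark_of(s,n)[:1]]) for n in("balance","side_tray","rack")])
E
```

```text
blue [559.5  95.5] [-0.42 -0.04 -0.62  0.73] [(170, 195), (181, 215)]
yellow [544.5 -30.5] [-2.81  0.5  -0.07  1.26] [(174, 190), (137, 241)]
white [506.9  33.6] [-0.21 -0.21 -1.08  0.78] [(180, 185), (187, 211)]
jar [578.1  22.4] [ 1.58 -0.63 -1.93  1.18] [(279, 296), (191, 242)]
rack [ 5.46753e+02  3.02990e+01 -1.22000e-01] [ 1.3 -0.4  0.3 -5.4  0.1  1.6 -1.6  4.3]
blue [559.4  94.6] [ 0. -0.] [(170, 195)]
yellow [546.3 -30. ] [-3.03 -0.33] [(174, 190)]
white [506.4  28. ] [2.28 0.02] [(180, 185)]
jar [580.  22.] [ 1.75 -1.42] [(279, 296)]
rack [ 5.47542e+02  2.86830e+01 -9.10000e-02] [ 0.1 -0.7  1.2 -7.6  1.3  4.3 -2.6  4. ]
blue [562.  93.] [-0.89  1.37] [(181, 216)]
yellow [540. -30.] [-0.78  0.44] [(137, 239)]
white [517.6  30.6] [0.04 2.72] [(187, 215)]
jar [579.5  22.2] [-1.69  1.43] [(191, 242)]
rack [ 5.49277e+02  2.90330e+01 -1.62000e-01] [ 3.9  0.2  4.5 -7.1 -7.8  4.9 -0.6  1.9]
pan approx [492.5 292.9  44. ]
tray ((390.0974426269531, 254.35208129882812), (107.44779205322266, 50.063629150390625), 84.70991516113281) [ 510.4 -287.5   15. ] [array([ 634., -215.,   22.]), array([ 646., -338.,   22.]), array([ 389., -354.,   22.]), array([ 378., -235.,   22.])]
[[[145.5 243.5  71.3]]] [(array([489.8, 288.1,  44. ]), np.float32(23.766668))] 23.432885273594763
[('balance', [(0.69, array([501., 297.,   0.]))], [(0.84, array([482., 307.,   0.]))]), ('side_tray', [(0.88, array([ 516., -279.,    0.]))], [(0.89, array([ 510., -282.,    0.]))]), ('rack', [(0.61, array([546.,  42.,   0.]))], [(0.92, array([562.,  32.,  -0.]))])]
```

```bash
sed -i 's/s=least_squares(f,g)/s=least_squares(f,g,diff_step=3e-3)/' h.py
python3 - <<'E'
from h import *
t=get_image("top");s=get_image("scene")
G=dict(blue=(562,93),yellow=(540,-30),white=(503,28))
for sel in((t,s),(t,),(s,)):
  Q=[]
  for c,g in G.items():
    x,f,a=fit(sel,c,g,17,81,109);print(c,x.round(1),f.round(2),a);Q.append(x)
  x,f,a=fit(sel,"red",(580,22),22.5,49,63,16);print("jar",x.round(1),f.round(2),a);Q.append(x)
  Q=np.array(Q)
  L=np.array([(6,66),(6,-66),(-40,0),(30,0)])
  R=lambda a:np.array([[np.cos(a),-np.sin(a)],[np.sin(a),np.cos(a)]])
  o=least_squares(lambda p:(L@R(p[2]).T+p[:2]-Q).ravel(),(540,30,-.1));print("rack",o.x.round(3),o.fun.round(1))
# pan edge: darkest->bright radial gradient from centre at predicted radius, both cameras
for im in(t,s):
  g=cv2.GaussianBlur(cv2.cvtColor(im["color"],cv2.COLOR_RGB2GRAY),(0,0),.8).astype(np.float32)
  def prof(p,r):
    a=np.arange(0,6.28,.05);P=np.float32([proj(im,(p[0]+r*np.cos(k),p[1]+r*np.sin(k),44)) for k in a])
    return cv2.remap(g,P[:,:1],P[:,1:],cv2.INTER_LINEAR).ravel()
  best=max(((np.median(prof((x,y),59))-np.median(prof((x,y),52))+.5*np.mean(np.clip(prof((x,y),59)-prof((x,y),52),-20,20)),x,y) for x in range(474,512,2) for y in range(272,310,2)))
  print("pan",best)
E
python3 - <<'E'
import cv2
a=cv2.imread("pics/top0.png")[215:325,105:185]
cv2.imwrite("pics/pan.png",cv2.resize(a,None,fx=5,fy=5,interpolation=cv2.INTER_NEAREST))
E
```

```text
blue [559.4  95.8] [-0.54 -0.03 -0.5   0.69] [(170, 195), (180, 215)]
yellow [545.6 -34.5] [-1.05  0.11 -0.84  1.26] [(172, 190), (155, 242)]
white [506.7  34.7] [-0.71 -0.12 -0.73  0.64] [(180, 185), (187, 211)]
jar [576.8  27.2] [-0.51 -0.09 -0.48  0.4 ] [(280, 296), (191, 240)]
rack [ 5.46634e+02  3.08450e+01 -1.05000e-01] [ 0.1  0.1  0.1 -0.9  0.1  0.3 -0.3  0.5]
blue [559.4  94.6] [ 0. -0.] [(170, 195)]
yellow [545.8 -36.9] [0. 0.] [(172, 191)]
white [506.5  33.1] [0. 0.] [(180, 185)]
jar [576.6  26. ] [-0.  0.] [(280, 296)]
rack [ 5.46572e+02  2.92500e+01 -1.02000e-01] [-0.1 -0.3  0.  -0.1  0.3  0.2 -0.2  0.2]
blue [556.9  98.9] [-0. -0.] [(180, 213)]
yellow [541. -30.] [ 0. -0.] [(155, 239)]
white [504.5  38. ] [-0. -0.] [(187, 209)]
jar [575.8  29.2] [-0.  0.] [(191, 239)]
rack [ 5.44075e+02  3.41010e+01 -1.21000e-01] [ 1.1 -0.   1.  -2.2 -0.2  0.9 -1.9  1.3]
pan (np.float32(32.038128), 490, 286)
pan (np.float32(25.16833), 500, 282)
```

View pics/pan.png

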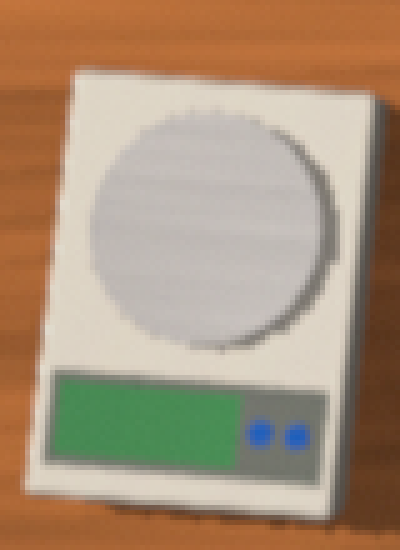

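Three pictures viewed. The pan close-up shows the steel disc without its shadow centred at about (206,228), which is pixel (146.3,260.7) or world (492,293). The Hough fit had included the shadow. The caps fit the rack model within 0.5 mm: white (506.6,33.8), blue (559.4,95), yellow (545.7,-36), jar (576.7,26.5). The tray is centred at (510,-287).

>>> move_arm([
  [20, -36, 0, 0, 0, 0, 60],
  [42, -75, 0, 0, 0, 0, 60],
  [64, -115, 0, 0, 0, 0, 60],
  [84, -151, 0, 0, 0, 0, 60],
  [100, -180, 0, 0, 0, 0, 60],
])

```text
t: 3.02
ee_pos: [294.6, 412.3, 184.4]
orientation: [2.543, 1.845, 0.0]
ft_force: [1.4, 0.6, 0.4]
width: 61.2
```

>>> move_arm([
  [14, -25, 0, 0, 0, 0, 60],
  [28, -51, 0, 0, 0, 0, 60],
  [43, -77, 0, 0, 0, 0, 60],
  [57, -102, 0, 0, 0, 0, 60],
  [71, -127, 0, 0, 0, 0, 60],
])

```text
t: 3.43
ee_pos: [365.7, 285.8, 184.6]
orientation: [2.543, 1.844, 0.001]
ft_force: [0.5, 0.2, -1.4]
width: 59.6
```

>>> move_arm([
  [14, -25, 0, 0, 0, 0, 60],
  [28, -51, 0, 0, 0, 0, 60],
  [43, -77, 0, 0, 0, 0, 60],
  [57, -102, 0, 0, 0, 0, 60],
  [71, -127, 0, 0, 0, 0, 60],
])

```text
t: 3.85
ee_pos: [436.7, 158.8, 184.6]
orientation: [2.543, 1.844, 0.001]
ft_force: [1.1, 0.2, 0.8]
width: 60.1
```

>>> move_arm([
  [20, -36, 0, 0, 0, 0, 60],
  [40, -72, 0, 0, 0, 0, 60],
  [58, -104, -5, 0, 0, 0, 60],
  [70.5, -126.5, -20, 0, 0, 0, 60],
  [70.5, -126.5, -40, 0, 0, 0, 60],
])

```text
t: 4.27
ee_pos: [510.7, 29.9, 145.6]
orientation: [2.543, 1.838, 0.007]
ft_force: [0.6, -0.2, 0.7]
width: 59.9
```

Run:
```python
from h import *
o=get_obs();print(o["t"],o["ee_pos"].round(1),o["qpos"].round(2))
t=get_image("top");s=get_image("scene");save(t,"t1.png");save(s,"s1.png")
a=cv2.resize(t["color"][180:300,200:340],(560,480));b=cv2.resize(s["color"][110:230,190:330],(560,480))
a=a[:, :400];b=b[:,80:480]
cv2.imwrite("pics/m1.png",np.hstack([a,b])[:,:,::-1])
```

```text
4.2667 [510.7  29.9 145.6] [ 0.04  0.31  1.91 -0.    0.91 -1.21]
```

View pics/m1.png

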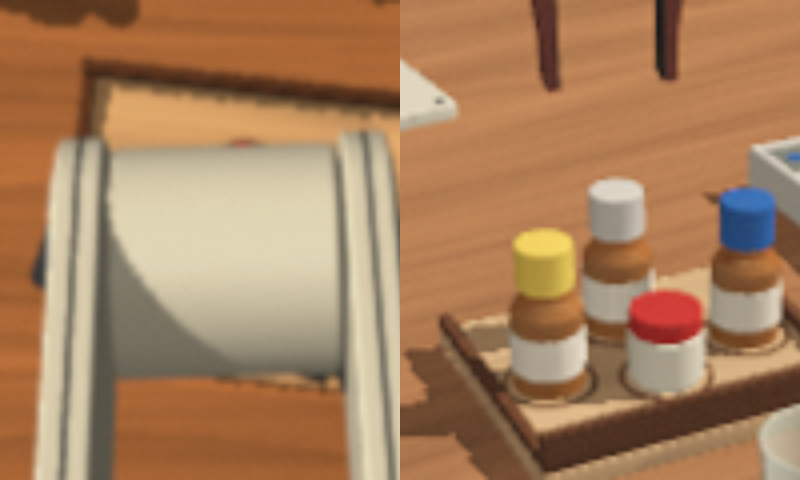

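Four viewed. The right panel shows the open fingertips at (548,85) and (667,75), straddling the white cap at (617,205). I descend in two steps and watch the force.

Run:
```python
from h import *
o=get_obs();s=get_image("scene");print(o["ee_pos"].round(1),proj(s,o["ee_pos"]),"seen mid 261.5,130")
```

```text
[504.9  32.4 142.1] [261.46159019 144.51649105] seen mid 261.5,130
```

>>> move_arm([
  [0, 0, -5, 0, 0, 0, 60],
  [0, 0, -12, 0, 0, 0, 60],
  [0, 0, -20, 0, 0, 0, 60],
  [0, 0, -26, 0, 0, 0, 60],
  [0, 0, -28, 0, 0, 0, 60],
])

```text
t: 4.83
ee_pos: [505.8, 34.0, 115.5]
orientation: [-2.542, -1.845, 0.002]
ft_force: [-0.6, 0.5, -0.3]
width: 60.0
```

Run:
```python
from h import *
s=get_image("scene");save(s,"s2.png");t=get_image("top")
o=get_obs();p=o["ee_pos"];print(p.round(1),proj(s,p))
cv2.imwrite("pics/s2c.png",cv2.resize(s["color"][40:240,150:400],(750,600),interpolation=cv2.INTER_CUBIC)[:,:,::-1])
```

```text
[506.1  33.9 115.9] [262.48797853 154.65978132]
```

View pics/s2c.png

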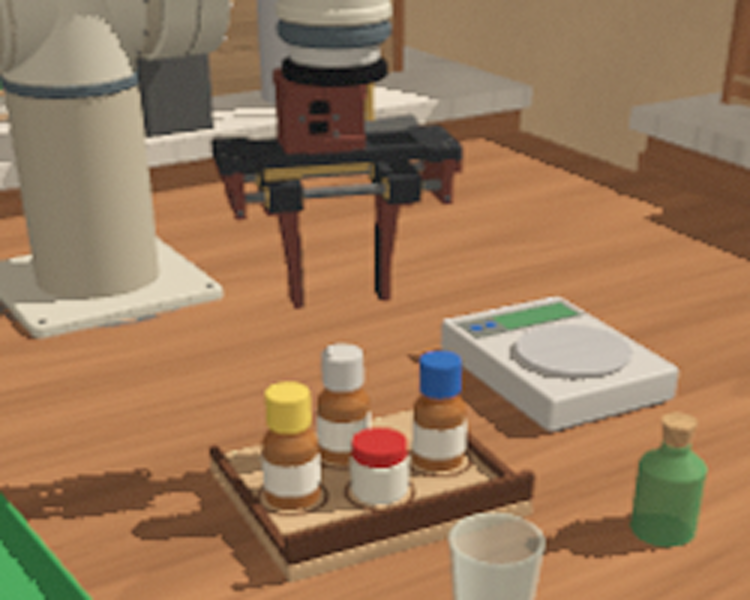

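Five viewed. The fingertips show at crop (297,303) and (385,297), about pixel (263.7,140). The reported TCP projects to row 154.7, so the tips look about 35 mm too high or too far back. I check this against the top view before going lower.

Run:
```python
from h import *
t=get_image("top");save(t,"t2.png");o=get_obs();p=o["ee_pos"]
s=get_image("scene")
for z in(20,80,116,200,300):print(z,"scene",proj(s,(p[0],p[1],z)).round(1),"top",proj(t,(p[0],p[1],z)).round(1))
print("cap top scene",proj(s,(506.6,33.8,109)).round(1),"base: robot base centre scene",proj(s,(0,0,0)).round(1),"top base",proj(t,(0,0,0)).round())
print("tips ray", [np.round(atz(s,(263.7,140),z)) for z in (116,130,145,155)], s["mtx"],t["mtx"])
cv2.imwrite("pics/t2c.png",cv2.resize(t["color"][150:420,150:400],None,fx=2.2,fy=2.2,interpolation=cv2.INTER_CUBIC)[:,:,::-1])
```

```text
20 scene [263.3 189.2] top [257.3 255.1]
80 scene [262.8 168. ] top [256.9 254.3]
116 scene [262.5 154.7] top [256.7 253.9]
200 scene [261.8 121.2] top [256.1 252.7]
300 scene [260.8  76.6] top [255.3 251. ]
cap top scene [262.6 157.3] base: robot base centre scene [182.2 135.2] top base [270. 474.]
tips ray [array([429.,  82., 116.]), array([458.,  65., 130.]), array([490.,  47., 145.]), array([511.,  35., 155.])] [[382.50229292   0.         283.0963584 ]
 [  0.         382.50229292 203.81558697]
 [  0.           0.           1.        ]] [[503.77503207   0.         271.3671698 ]
 [  0.         503.77503207 209.16385989]
 [  0.           0.           1.        ]]
```

View pics/t2c.png

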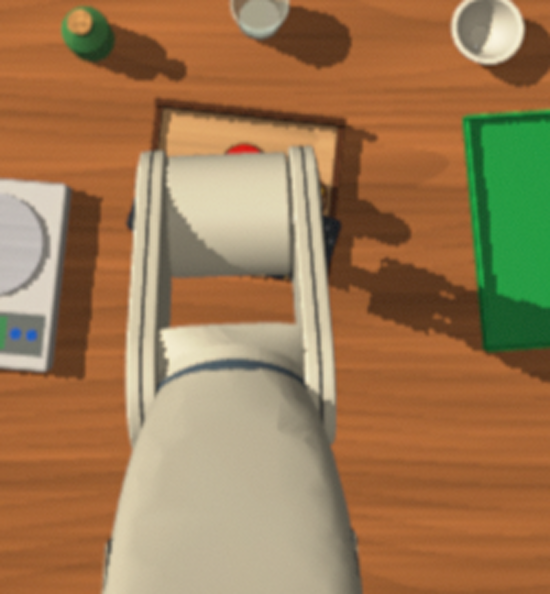

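Six viewed. The top crop shows the gripper's body ends at (132,216) and (332,238). Their midpoint is pixel (255.5,253), which matches the reported x,y. So the tool hangs about 38 mm higher than reported, tips near z 155. I descend with the fingers open, which is safe either way, and look again.

>>> move_arm([
  [0, 0, -6, 0, 0, 0, 60],
  [0, 0, -16, 0, 0, 0, 60],
  [0, 0, -28, 0, 0, 0, 60],
  [0, 0, -36, 0, 0, 0, 60],
  [0, 0, -39, 0, 0, 0, 60],
])

```text
t: 5.45
ee_pos: [505.5, 33.5, 75.7]
orientation: [-2.542, -1.844, 0.003]
ft_force: [0.1, -0.4, -0.2]
width: 60.0
```

Run:
```python
from h import *
s=get_image("scene");save(s,"s3.png")
o=get_obs();p=o["ee_pos"];print(p.round(1),o["ft_force"].round(1),proj(s,p))
cv2.imwrite("pics/s3c.png",cv2.resize(s["color"][100:220,200:350],(750,600),interpolation=cv2.INTER_CUBIC)[:,:,::-1])
```

```text
[505.5  33.5  75.8] [-0.  -0.1  0.4] [262.57567078 169.46455942]
```

View pics/s3c.png

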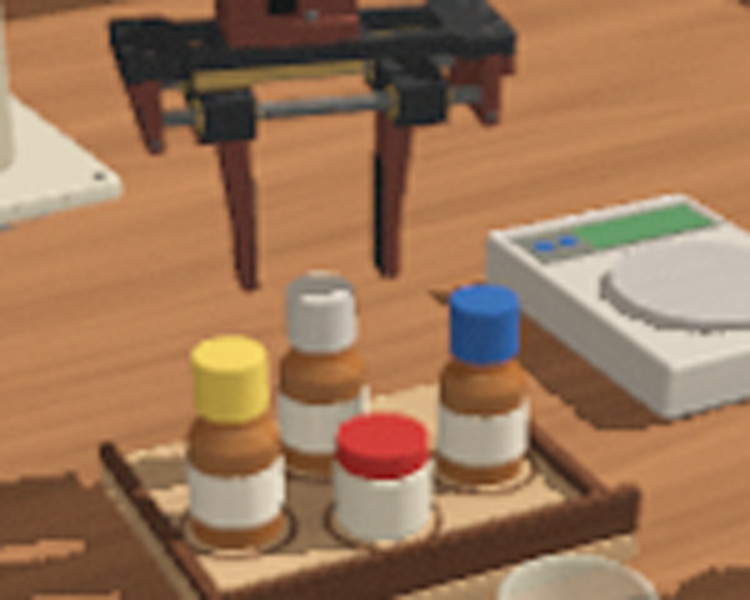

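Seven viewed. The tips are at crop (248,287) and (388,275), just above the white cap top at row 275. That puts the true tip height at about 112, against 75.7 reported. The offset is therefore about +36 mm in z, so I go down 35 mm more and then close.

>>> move_arm([
  [0, 0, -5, 0, 0, 0, 60],
  [0, 0, -13, 0, 0, 0, 60],
  [0, 0, -23, 0, 0, 0, 60],
  [0, 0, -31, 0, 0, 0, 60],
  [0, 0, -35, 0, 0, 0, 60],
])

```text
t: 5.92
ee_pos: [505.8, 33.6, 41.0]
orientation: [-2.542, -1.844, 0.002]
ft_force: [0.6, -1.2, 0.0]
width: 59.8
```

>>> move_arm([
  [0, 0, 0, 0, 0, 0, 60],
  [0, 0, 0, 0, 0, 0, 50],
  [0, 0, 0, 0, 0, 0, 42],
  [0, 0, 0, 0, 0, 0, 38],
  [0, 0, 0, 0, 0, 0, 36],
])

```text
t: 6.33
ee_pos: [506.9, 33.6, 42.8]
orientation: [2.543, 1.844, 0.001]
ft_force: [1.3, 0.6, -0.6]
width: 37.7
```

Run:
```python
from h import *
s=get_image("scene");save(s,"s4.png")
o=get_obs();p=o["ee_pos"];print(p.round(1),o["ft_force"].round(1),o["width"],proj(s,p))
cv2.imwrite("pics/s4c.png",cv2.resize(s["color"][100:220,200:350],(750,600),interpolation=cv2.INTER_CUBIC)[:,:,::-1])
```

```text
[506.9  33.6  42.7] [ 0.3  0.  -0.8] 36.3164627509161 [263.15725965 181.43702104]
```

View pics/s4c.png

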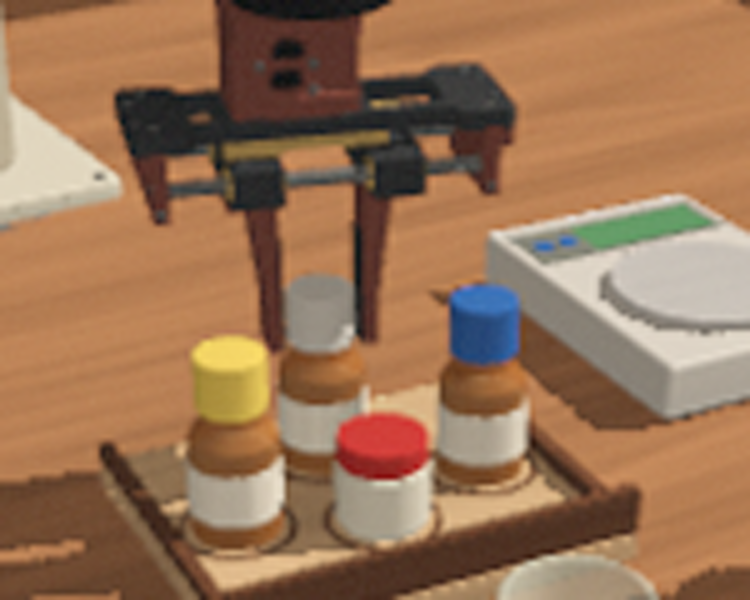

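Eight viewed. The finger tips are at (275,348) and (370,338), level with the cap's lower edge and on both sides of the white cap (285–355). I close on it, then lift.

>>> move_arm([
  [0, 0, 0, 0, 0, 0, 30],
  [0, 0, 0, 0, 0, 0, 26],
  [0, 0, 0, 0, 0, 0, 26],
  [0, 0, 0, 0, 0, 0, 26],
  [0, 0, 0, 0, 0, 0, 26],
])

```text
t: 6.8
ee_pos: [506.9, 33.6, 42.6]
orientation: [2.543, 1.844, 0.001]
ft_force: [1.3, 1.3, 4.3]
width: 33.6
```

>>> move_arm([
  [0, 0, 2, 0, 0, 0, 26],
  [0, 0, 6, 0, 0, 0, 26],
  [0, 0, 12, 0, 0, 0, 26],
  [0, 0, 20, 0, 0, 0, 26],
  [0, 0, 28, 0, 0, 0, 26],
])

```text
t: 7.22
ee_pos: [506.4, 33.5, 71.0]
orientation: [-2.543, -1.844, 0.001]
ft_force: [-0.4, 0.4, -2.1]
width: 33.9
```

>>> move_arm([
  [0, 0, 15, 0, 0, 0, 26],
  [0, 0, 34, 0, 0, 0, 26],
  [0, 0, 54, 0, 0, 0, 26],
  [0, 0, 72, 0, 0, 0, 26],
  [0, 0, 85, 0, 0, 0, 26],
])

```text
t: 7.63
ee_pos: [507.2, 33.6, 157.8]
orientation: [2.542, 1.844, 0.003]
ft_force: [0.1, -0.2, -2.3]
width: 34.1
```

>>> move_arm([
  [-3, -12, 0, 0, 0, 0, 26],
  [-7, -32, 0, 0, 0, 0, 26],
  [-12, -56, 0, 0, 0, 0, 26],
  [-18, -82, 0, 0, 0, 0, 26],
  [-24, -109, 0, 0, 0, 0, 26],
])

```text
t: 8.05
ee_pos: [481.4, -76.7, 155.1]
orientation: [-2.542, -1.845, 0.001]
ft_force: [-0.2, -0.6, -2.5]
width: 33.3
```

>>> move_arm([
  [-6, -26, 0, 0, 0, 0, 26],
  [-12, -52, 0, 0, 0, 0, 26],
  [-17, -76, 0, 0, 0, 0, 26],
  [-21, -95, 0, 0, 0, 0, 26],
  [-24, -109, 0, 0, 0, 0, 26],
])

```text
t: 8.47
ee_pos: [457.2, -186.5, 155.1]
orientation: [-2.544, -1.843, 0.001]
ft_force: [0.2, 0.1, -1.5]
width: 33.6
```

>>> move_arm([
  [-4, -20, 0, 0, 0, 0, 26],
  [-10, -46, 0, 0, 0, 0, 26],
  [-16, -74, 0, 0, 0, 0, 26],
  [-21, -97, 0, 0, 0, 0, 26],
  [-23.6, -108.6, 0, 0, 0, 0, 26],
])

```text
t: 8.88
ee_pos: [433.6, -295.5, 155.1]
orientation: [2.544, 1.842, -0.001]
ft_force: [0.2, -0.7, -2.3]
width: 33.4
```

>>> move_arm([
  [0, 0, -15, 0, 0, 0, 26],
  [0, 0, -38, 0, 0, 0, 26],
  [0, 0, -64, 0, 0, 0, 26],
  [0, 0, -86, 0, 0, 0, 26],
  [0, 0, -97, 0, 0, 0, 26],
])

```text
t: 9.3
ee_pos: [433.0, -291.8, 55.8]
orientation: [-2.54, -1.842, 0.002]
ft_force: [-0.7, 0.1, -2.3]
width: 33.2
```

Run:
```python
from h import *
s=get_image("scene");save(s,"s5.png");t=get_image("top")
o=get_obs();p=o["ee_pos"];print(p.round(1),o["ft_force"].round(1),o["width"],proj(s,p),o["qpos"].round(2))
print(fit((s,),"white",p[:2],17,p[2]-27.6+66,p[2]-27.6+94,14))
cv2.imwrite("pics/s5c.png",cv2.resize(s["color"][120:300,60:285],(750,600),interpolation=cv2.INTER_CUBIC)[:,:,::-1])
```

```text
[ 433.2 -291.9   56.5] [-0.   0.5 -3. ] 33.79579145000863 [120.75087352 199.17113725] [-0.62  0.47  1.93  0.    0.74 -1.87]
(array([ 431.1294247 , -290.89548029]), array([-5.65712938e-07, -9.31516411e-08]), [(239, 289)])
```

View pics/s5c.png

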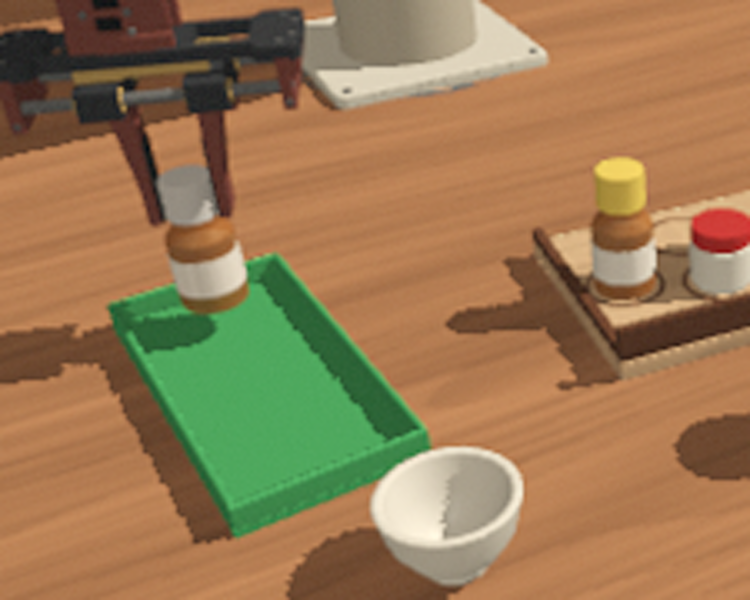

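Nine viewed. The white bottle hangs over the tray's near end: cap (187,195), base (212,300), which looks slightly tilted. I check that against the perspective.

Run:
```python
from h import *
s=get_image("scene")
f=lambda z:((proj(s,(432,-291.5,z))-[60,120])*750/225).round()
print("axis z=28.6",f(28.6),"z=80",f(80),"z=122",f(122), "tray floor corner chk",((proj(s,(510,-287,5))-[60,120])*750/225).round())
```

```text
axis z=28.6 [211. 298.] z=80 [195. 233.] z=122 [181. 176.] tray floor corner chk [255. 381.]
```

The bottle is upright: predicted base (211,298) and top (181,176). I lower it gently until it touches.

>>> move_arm([
  [0, 0, -5, 0, 0, 0, 26],
  [0, 0, -11, 0, 0, 0, 26],
  [0, 0, -16, 0, 0, 0, 26],
  [0, 0, -19, 0, 0, 0, 26],
  [0, 0, -20, 0, 0, 0, 26],
])

```text
t: 9.87
ee_pos: [434.8, -292.9, 38.1]
orientation: [-2.543, -1.844, 0.0]
ft_force: [0.2, 0.4, -2.0]
width: 33.1
```

>>> move_arm([
  [0, 0, -0.5, 0, 0, 0, 26],
  [0, 0, -1, 0, 0, 0, 26],
  [0, 0, -1.5, 0, 0, 0, 26],
  [0, 0, -2, 0, 0, 0, 26],
  [0, 0, -2, 0, 0, 0, 26],
])

```text
t: 10.28
ee_pos: [435.0, -293.0, 36.4]
orientation: [2.543, 1.845, 0.0]
ft_force: [-0.2, 0.6, -2.5]
width: 33.7
```

>>> move_arm([
  [0, 0, -1, 0, 0, 0, 26],
  [0, 0, -2, 0, 0, 0, 26],
  [0, 0, -2.5, 0, 0, 0, 26],
  [0, 0, -3, 0, 0, 0, 26],
  [0, 0, -3, 0, 0, 0, 26],
])

```text
t: 10.7
ee_pos: [434.9, -293.0, 33.2]
orientation: [-2.543, -1.844, 0.0]
ft_force: [0.0, 0.7, -1.4]
width: 33.2
```

>>> move_arm([
  [0, 0, -0.3, 0, 0, 0, 26],
  [0, 0, -0.6, 0, 0, 0, 26],
  [0, 0, -0.9, 0, 0, 0, 26],
  [0, 0, -1, 0, 0, 0, 26],
  [0, 0, -1, 0, 0, 0, 26],
])

```text
t: 11.12
ee_pos: [435.1, -293.1, 32.6]
orientation: [2.543, 1.844, 0.0]
ft_force: [-0.5, 0.7, 1.5]
width: 33.5
```

Touch at commanded z 32.4, as predicted. I release and go for yellow.

>>> move_arm([
  [0, 0, 0, 0, 0, 0, 38],
  [0, 0, 0, 0, 0, 0, 50],
  [0, 0, 0, 0, 0, 0, 60],
  [0, 0, 0, 0, 0, 0, 60],
  [0, 0, 3, 0, 0, 0, 60],
])

```text
t: 11.53
ee_pos: [434.7, -292.8, 35.0]
orientation: [-2.542, -1.844, 0.0]
ft_force: [0.5, 0.5, -0.5]
width: 58.7
```

>>> move_arm([
  [0, 0, 6, 0, 0, 0, 60],
  [0, 0, 18, 0, 0, 0, 60],
  [0, 0, 34, 0, 0, 0, 60],
  [0, 0, 48, 0, 0, 0, 60],
  [0, 0, 57, 0, 0, 0, 60],
])

```text
t: 11.95
ee_pos: [435.8, -293.6, 94.7]
orientation: [2.541, 1.843, 0.001]
ft_force: [-0.6, 0.6, -0.0]
width: 60.0
```

>>> move_arm([
  [6, 14, 0, 0, 0, 0, 60],
  [17, 39, 0, 0, 0, 0, 60],
  [29, 68, 0, 0, 0, 0, 60],
  [42, 98, 0, 0, 0, 0, 60],
  [55, 128, 0, 0, 0, 0, 60],
])

```text
t: 12.37
ee_pos: [490.5, -164.0, 93.2]
orientation: [2.543, 1.843, 0.001]
ft_force: [0.6, -0.4, -0.4]
width: 60.1
```

>>> move_arm([
  [14, 32, 0, 0, 0, 0, 60],
  [28, 65, 0, 0, 0, 0, 60],
  [41, 96, 0, 0, 0, 0, 60],
  [51, 119, 0, 0, 0, 0, 60],
  [55.7, 129, 0, 0, 0, 0, 60],
])

```text
t: 12.78
ee_pos: [547.1, -33.3, 93.2]
orientation: [2.54, 1.847, 0.002]
ft_force: [-0.6, 0.5, 0.1]
width: 59.9
```

>>> move_arm([
  [0, 0, -3, 0, 0, 0, 60],
  [0, 0, -14, 0, 0, 0, 60],
  [0, 0, -30, 0, 0, 0, 60],
  [0, 0, -43, 0, 0, 0, 60],
  [0, 0, -50, 0, 0, 0, 60],
])

```text
t: 13.2
ee_pos: [543.6, -37.6, 40.3]
orientation: [-2.543, -1.841, 0.004]
ft_force: [-0.1, 0.1, 0.2]
width: 59.7
```

>>> move_arm([
  [0, 0, 0, 0, 0, 0, 60],
  [0, 0, 0, 0, 0, 0, 50],
  [0, 0, 0, 0, 0, 0, 42],
  [0, 0, 0, 0, 0, 0, 38],
  [0, 0, 0, 0, 0, 0, 37],
])

```text
t: 13.62
ee_pos: [546.2, -36.2, 43.1]
orientation: [2.543, 1.844, 0.001]
ft_force: [-0.5, -0.4, 0.8]
width: 38.3
```

Run:
```python
from h import *
s=get_image("scene");save(s,"s6.png");t=get_image("top")
o=get_obs();p=o["ee_pos"];print(p.round(1),o["ft_force"].round(1),o["width"])
print("white",fit((t,s),"white",(433,-292),17,71,99,12))
a=cv2.resize(s["color"][100:220,200:320],(400,400),interpolation=cv2.INTER_CUBIC);b=cv2.resize(s["color"][150:270,80:200],(400,400),interpolation=cv2.INTER_CUBIC)
cv2.imwrite("pics/s6c.png",np.hstack([a,b])[:,:,::-1])
```

```text
[546.  -36.   42.9] [0.5 0.5 1.3] 37.02686222979486
white (array([ 434.36629881, -292.94569459]), array([-1.21396865, -0.04223252, -1.02903514,  0.39083853]), [(147, 228), (237, 284)])
```

View pics/s6c.png

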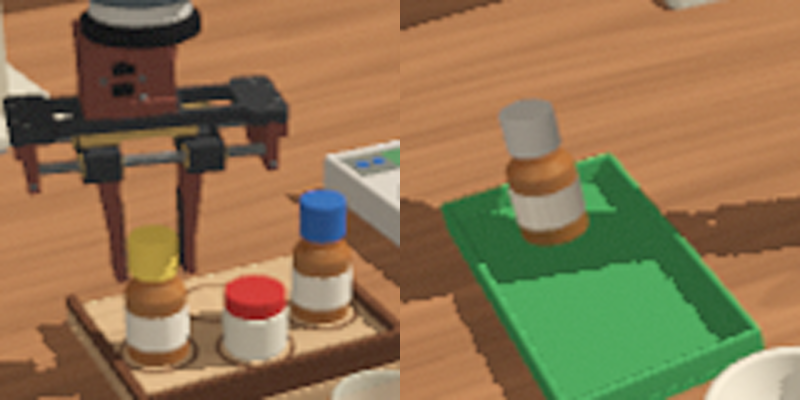

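Ten viewed. Left: the fingers straddle the yellow cap at (152,255). Right: the white bottle stands upright in the tray at (545,185).

>>> move_arm([
  [0, 0, 0, 0, 0, 0, 30],
  [0, 0, 0, 0, 0, 0, 26],
  [0, 0, 0, 0, 0, 0, 26],
  [0, 0, 0, 0, 0, 0, 26],
  [0, 0, 0, 0, 0, 0, 26],
])

```text
t: 14.13
ee_pos: [546.0, -36.0, 42.7]
orientation: [2.543, 1.844, 0.001]
ft_force: [-0.8, 0.9, 5.2]
width: 33.4
```

>>> move_arm([
  [0, 0, 2, 0, 0, 0, 26],
  [0, 0, 6, 0, 0, 0, 26],
  [0, 0, 12, 0, 0, 0, 26],
  [0, 0, 20, 0, 0, 0, 26],
  [0, 0, 30, 0, 0, 0, 26],
])

```text
t: 14.55
ee_pos: [545.2, -36.0, 72.7]
orientation: [-2.543, -1.844, 0.001]
ft_force: [0.1, -0.7, -1.7]
width: 33.7
```

>>> move_arm([
  [0, 0, 14, 0, 0, 0, 26],
  [0, 0, 32, 0, 0, 0, 26],
  [0, 0, 52, 0, 0, 0, 26],
  [0, 0, 70, 0, 0, 0, 26],
  [0, 0, 83, 0, 0, 0, 26],
])

```text
t: 14.97
ee_pos: [546.4, -36.1, 158.0]
orientation: [2.542, 1.844, 0.003]
ft_force: [-0.9, -0.3, -1.9]
width: 33.6
```

>>> move_arm([
  [-1, -8, 0, 0, 0, 0, 26],
  [-3, -23, 0, 0, 0, 0, 26],
  [-6, -42, 0, 0, 0, 0, 26],
  [-9, -63, 0, 0, 0, 0, 26],
  [-12, -84, 0, 0, 0, 0, 26],
])

```text
t: 15.38
ee_pos: [532.9, -121.1, 155.0]
orientation: [-2.542, -1.845, 0.001]
ft_force: [1.2, 1.3, -2.3]
width: 33.7
```

>>> move_arm([
  [-3, -20, 0, 0, 0, 0, 26],
  [-6, -39, 0, 0, 0, 0, 26],
  [-9, -57, 0, 0, 0, 0, 26],
  [-11, -72, 0, 0, 0, 0, 26],
  [-12, -84, 0, 0, 0, 0, 26],
])

```text
t: 15.8
ee_pos: [520.7, -205.6, 155.0]
orientation: [-2.543, -1.843, 0.001]
ft_force: [-0.2, -0.7, -1.4]
width: 33.9
```

>>> move_arm([
  [-2, -16, 0, 0, 0, 0, 26],
  [-5, -36, 0, 0, 0, 0, 26],
  [-8, -57, 0, 0, 0, 0, 26],
  [-10, -74, 0, 0, 0, 0, 26],
  [-11.7, -83, 0, 0, 0, 0, 26],
])

```text
t: 16.22
ee_pos: [509.5, -289.0, 155.1]
orientation: [2.544, 1.843, -0.001]
ft_force: [0.3, -0.6, -2.2]
width: 33.7
```

>>> move_arm([
  [0, 0, -10, 0, 0, 0, 26],
  [0, 0, -32, 0, 0, 0, 26],
  [0, 0, -58, 0, 0, 0, 26],
  [0, 0, -82, 0, 0, 0, 26],
  [0, 0, -97, 0, 0, 0, 26],
])

```text
t: 16.63
ee_pos: [508.4, -285.1, 55.3]
orientation: [-2.54, -1.843, 0.002]
ft_force: [-0.1, -0.5, -2.8]
width: 33.8
```

>>> move_arm([
  [0, 0, -8, 0, 0, 0, 26],
  [0, 0, -15, 0, 0, 0, 26],
  [0, 0, -20, 0, 0, 0, 26],
  [0, 0, -23, 0, 0, 0, 26],
  [0, 0, -24, 0, 0, 0, 26],
])

```text
t: 17.05
ee_pos: [510.3, -287.0, 34.5]
orientation: [2.543, 1.844, 0.0]
ft_force: [-0.0, 0.5, -2.7]
width: 33.6
```

>>> move_arm([
  [0, 0, -0.5, 0, 0, 0, 26],
  [0, 0, -1, 0, 0, 0, 26],
  [0, 0, -1.5, 0, 0, 0, 26],
  [0, 0, -2, 0, 0, 0, 26],
  [0, 0, -2, 0, 0, 0, 26],
])

```text
t: 17.47
ee_pos: [510.3, -287.2, 32.8]
orientation: [2.543, 1.844, 0.001]
ft_force: [0.1, -0.4, -0.7]
width: 33.2
```

>>> move_arm([
  [0, 0, -0.5, 0, 0, 0, 26],
  [0, 0, -0.5, 0, 0, 0, 38],
  [0, 0, -0.5, 0, 0, 0, 50],
  [0, 0, -0.5, 0, 0, 0, 60],
  [0, 0, -0.5, 0, 0, 0, 60],
])

```text
t: 17.88
ee_pos: [510.0, -287.1, 31.9]
orientation: [2.543, 1.844, 0.0]
ft_force: [0.4, -0.1, 0.3]
width: 54.2
```

>>> move_arm([
  [0, 0, 5, 0, 0, 0, 60],
  [0, 0, 18, 0, 0, 0, 60],
  [0, 0, 36, 0, 0, 0, 60],
  [0, 0, 51, 0, 0, 0, 60],
  [0, 0, 60, 0, 0, 0, 60],
])

```text
t: 18.3
ee_pos: [511.0, -287.6, 94.5]
orientation: [2.541, 1.843, 0.002]
ft_force: [0.3, 0.7, 0.5]
width: 60.1
```

>>> move_arm([
  [1, 12, 0, 0, 0, 0, 60],
  [4, 34, 0, 0, 0, 0, 60],
  [8, 62, 0, 0, 0, 0, 60],
  [12, 94, 0, 0, 0, 0, 60],
  [16, 127, 0, 0, 0, 0, 60],
])

```text
t: 18.72
ee_pos: [525.4, -158.2, 91.5]
orientation: [-2.544, -1.843, 0.001]
ft_force: [0.4, -0.3, 0.3]
width: 60.3
```

>>> move_arm([
  [4, 30, 0, 0, 0, 0, 60],
  [8, 58, 0, 0, 0, 0, 60],
  [11, 84, 0, 0, 0, 0, 60],
  [14, 107, 0, 0, 0, 0, 60],
  [16, 127, 0, 0, 0, 0, 60],
])

```text
t: 19.13
ee_pos: [541.2, -30.5, 91.5]
orientation: [-2.542, -1.845, 0.001]
ft_force: [1.1, 0.6, -0.6]
width: 60.1
```

>>> move_arm([
  [4, 28, 0, 0, 0, 0, 60],
  [8, 60, 0, 0, 0, 0, 60],
  [12, 92, 0, 0, 0, 0, 60],
  [15.5, 116, 0, 0, 0, 0, 60],
  [17.4, 128, 0, 0, 0, 0, 60],
])

```text
t: 19.55
ee_pos: [558.8, 98.2, 91.5]
orientation: [-2.541, -1.847, 0.0]
ft_force: [0.9, 0.6, 0.8]
width: 60.1
```

>>> move_arm([
  [0, 0, -3, 0, 0, 0, 60],
  [0, 0, -14, 0, 0, 0, 60],
  [0, 0, -30, 0, 0, 0, 60],
  [0, 0, -43, 0, 0, 0, 60],
  [0, 0, -49.5, 0, 0, 0, 60],
])

```text
t: 19.97
ee_pos: [557.5, 93.2, 39.9]
orientation: [-2.543, -1.842, 0.005]
ft_force: [-0.9, 0.1, 0.0]
width: 60.0
```

>>> move_arm([
  [0, 0, 0, 0, 0, 0, 60],
  [0, 0, 0, 0, 0, 0, 50],
  [0, 0, 0, 0, 0, 0, 42],
  [0, 0, 0, 0, 0, 0, 38],
  [0, 0, 0, 0, 0, 0, 37],
])

```text
t: 20.38
ee_pos: [559.9, 94.9, 43.1]
orientation: [2.543, 1.844, 0.002]
ft_force: [0.5, 0.1, -0.0]
width: 37.9
```

Run:
```python
from h import *
s=get_image("scene");save(s,"s7.png");t=get_image("top")
o=get_obs();p=o["ee_pos"];print(p.round(1),o["ft_force"].round(1),o["width"])
print("white",fit((t,s),"white",(433,-292),17,71,99,12)[0])
print("yellow",fit((t,s),"yellow",(510,-287),17,71,99,14))
print("jar",fit((s,),"red",(577,26),22.5,49,63,16))
print("blue scene only (earlier 556.9,98.9):",fit((s,),"blue",(559,95),17,81,109))
```

```text
[559.8  95.   42.9] [ 0.  -0.2  0.7] 37.369551169659665
white [ 434.26589852 -293.17187356]
yellow (array([ 509.41509746, -285.2203893 ]), array([-1.71846251,  0.33810245, -1.16788653,  1.25827844]), [(214, 222), (224, 320)])
jar (array([575.7893221 ,  29.29261737]), array([ 8.66154267e-07, -1.36509328e-07]), [(190, 239)])
blue scene only (earlier 556.9,98.9): (array([558.43093106,  98.05977186]), array([ 3.25389715e-06, -1.53517519e-06]), [(187, 214)])
```

>>> move_arm([
  [0, 0, 0, 0, 0, 0, 30],
  [0, 0, 0, 0, 0, 0, 26],
  [0, 0, 0, 0, 0, 0, 26],
  [0, 0, 0, 0, 0, 0, 26],
  [0, 0, 0, 0, 0, 0, 26],
])

```text
t: 20.9
ee_pos: [559.7, 95.1, 42.8]
orientation: [2.543, 1.844, 0.001]
ft_force: [-0.3, 0.2, 4.7]
width: 33.4
```

>>> move_arm([
  [0, 0, 2, 0, 0, 0, 26],
  [0, 0, 6, 0, 0, 0, 26],
  [0, 0, 12, 0, 0, 0, 26],
  [0, 0, 20, 0, 0, 0, 26],
  [0, 0, 30, 0, 0, 0, 26],
])

```text
t: 21.32
ee_pos: [559.0, 94.9, 72.8]
orientation: [-2.543, -1.844, 0.001]
ft_force: [-0.9, 0.4, -1.1]
width: 33.9
```

>>> move_arm([
  [0, 0, 14, 0, 0, 0, 26],
  [0, 0, 32, 0, 0, 0, 26],
  [0, 0, 52, 0, 0, 0, 26],
  [0, 0, 70, 0, 0, 0, 26],
  [0, 0, 83, 0, 0, 0, 26],
])

```text
t: 21.73
ee_pos: [560.1, 95.1, 158.1]
orientation: [2.542, 1.844, 0.004]
ft_force: [-0.3, 0.6, -1.2]
width: 33.2
```

>>> move_arm([
  [1, -8, 0, 0, 0, 0, 26],
  [2, -25, 0, 0, 0, 0, 26],
  [3, -47, 0, 0, 0, 0, 26],
  [5, -71, 0, 0, 0, 0, 26],
  [6.5, -96, 0, 0, 0, 0, 26],
])

```text
t: 22.15
ee_pos: [565.4, -2.2, 155.1]
orientation: [-2.542, -1.845, 0.001]
ft_force: [0.8, 0.1, -2.1]
width: 33.7
```

>>> move_arm([
  [2, -26, 0, 0, 0, 0, 26],
  [4, -52, 0, 0, 0, 0, 26],
  [5, -77, 0, 0, 0, 0, 26],
  [6, -100, 0, 0, 0, 0, 26],
  [7, -120, 0, 0, 0, 0, 26],
])

```text
t: 22.57
ee_pos: [572.2, -123.1, 154.9]
orientation: [-2.543, -1.843, 0.001]
ft_force: [-0.2, 0.6, -0.9]
width: 33.2
```

>>> move_arm([
  [1, -18, 0, 0, 0, 0, 26],
  [3, -36, 0, 0, 0, 0, 26],
  [4, -54, 0, 0, 0, 0, 26],
  [5, -70, 0, 0, 0, 0, 26],
  [6, -85, 0, 0, 0, 0, 26],
])

```text
t: 22.98
ee_pos: [578.4, -207.5, 155.0]
orientation: [-2.543, -1.844, 0.001]
ft_force: [0.1, -0.2, -2.0]
width: 33.6
```

>>> move_arm([
  [1, -15, 0, 0, 0, 0, 26],
  [2.5, -32, 0, 0, 0, 0, 26],
  [4, -50, 0, 0, 0, 0, 26],
  [5.4, -66, 0, 0, 0, 0, 26],
  [6.1, -75, 0, 0, 0, 0, 26],
])

```text
t: 23.4
ee_pos: [585.2, -283.3, 155.3]
orientation: [2.543, 1.843, -0.0]
ft_force: [-0.4, 0.3, -0.8]
width: 33.5
```

>>> move_arm([
  [0, 0, -10, 0, 0, 0, 26],
  [0, 0, -32, 0, 0, 0, 26],
  [0, 0, -58, 0, 0, 0, 26],
  [0, 0, -82, 0, 0, 0, 26],
  [0, 0, -97, 0, 0, 0, 26],
])

```text
t: 23.82
ee_pos: [583.3, -279.4, 55.1]
orientation: [-2.54, -1.843, 0.002]
ft_force: [-0.1, -0.4, -1.7]
width: 33.5
```

>>> move_arm([
  [0, 0, -8, 0, 0, 0, 26],
  [0, 0, -15, 0, 0, 0, 26],
  [0, 0, -20, 0, 0, 0, 26],
  [0, 0, -23, 0, 0, 0, 26],
  [0, 0, -24, 0, 0, 0, 26],
])

```text
t: 24.23
ee_pos: [585.3, -281.0, 34.6]
orientation: [2.543, 1.844, 0.0]
ft_force: [-0.2, -0.3, -1.4]
width: 33.8
```

>>> move_arm([
  [0, 0, -0.5, 0, 0, 0, 26],
  [0, 0, -1, 0, 0, 0, 26],
  [0, 0, -1.5, 0, 0, 0, 26],
  [0, 0, -2, 0, 0, 0, 26],
  [0, 0, -2, 0, 0, 0, 26],
])

```text
t: 24.65
ee_pos: [585.2, -281.2, 32.8]
orientation: [2.543, 1.844, 0.001]
ft_force: [0.3, 1.3, 0.5]
width: 33.4
```

>>> move_arm([
  [0, 0, -0.5, 0, 0, 0, 26],
  [0, 0, -0.5, 0, 0, 0, 38],
  [0, 0, -0.5, 0, 0, 0, 50],
  [0, 0, -0.5, 0, 0, 0, 60],
  [0, 0, -0.5, 0, 0, 0, 60],
])

```text
t: 25.07
ee_pos: [584.9, -281.0, 31.8]
orientation: [-2.543, -1.844, 0.0]
ft_force: [0.2, 0.1, -0.1]
width: 54.6
```

>>> move_arm([
  [0, 0, 5, 0, 0, 0, 60],
  [0, 0, 18, 0, 0, 0, 60],
  [0, 0, 36, 0, 0, 0, 60],
  [0, 0, 51, 0, 0, 0, 60],
  [0, 0, 60, 0, 0, 0, 60],
])

```text
t: 25.48
ee_pos: [586.1, -281.6, 94.7]
orientation: [2.541, 1.843, 0.002]
ft_force: [1.3, -0.5, 1.2]
width: 60.3
```

>>> move_arm([
  [0, 10, 0, 0, 0, 0, 68],
  [-1, 28, 0, 0, 0, 0, 68],
  [-1, 50, 0, 0, 0, 0, 68],
  [-2, 76, 0, 0, 0, 0, 68],
  [-3, 103, 0, 0, 0, 0, 68],
])

```text
t: 25.9
ee_pos: [580.5, -175.5, 90.7]
orientation: [-2.542, -1.843, 0.002]
ft_force: [0.3, 1.0, -0.0]
width: 68.5
```

>>> move_arm([
  [0, 26, 0, 0, 0, 0, 68],
  [-1, 50, 0, 0, 0, 0, 68],
  [-1, 71, 0, 0, 0, 0, 68],
  [-2, 89, 0, 0, 0, 0, 68],
  [-3, 103, 0, 0, 0, 0, 68],
])

```text
t: 26.32
ee_pos: [577.3, -71.9, 90.8]
orientation: [-2.54, -1.845, 0.002]
ft_force: [-0.2, -0.5, -0.4]
width: 67.6
```

>>> move_arm([
  [0, 20, 0, 0, 0, 0, 68],
  [-1, 45, 0, 0, 0, 0, 68],
  [-1, 70, 0, 0, 0, 0, 68],
  [-2, 91, 0, 0, 0, 0, 68],
  [-2.3, 102, 0, 0, 0, 0, 68],
])

```text
t: 26.73
ee_pos: [575.3, 29.8, 91.2]
orientation: [-2.54, -1.846, 0.002]
ft_force: [-0.5, -0.3, 0.4]
width: 67.5
```

>>> move_arm([
  [0, 0, -3, 0, 0, 0, 68],
  [0, 0, -18, 0, 0, 0, 68],
  [0, 0, -38, 0, 0, 0, 68],
  [0, 0, -54, 0, 0, 0, 68],
  [0, 0, -62, 0, 0, 0, 68],
])

```text
t: 27.15
ee_pos: [575.0, 26.1, 27.7]
orientation: [-2.542, -1.843, 0.004]
ft_force: [-0.3, -0.6, -0.2]
width: 68.1
```

>>> move_arm([
  [0, 0, -3, 0, 0, 0, 68],
  [0, 0, -10, 0, 0, 0, 68],
  [0, 0, -19, 0, 0, 0, 68],
  [0, 0, -26, 0, 0, 0, 68],
  [0, 0, -30, 0, 0, 0, 68],
])

```text
t: 27.57
ee_pos: [576.5, 26.9, -0.9]
orientation: [-2.543, -1.844, 0.001]
ft_force: [-0.8, -0.0, 1.5]
width: 67.9
```

Run:
```python
from h import *
s=get_image("scene");save(s,"s8.png");t=get_image("top")
o=get_obs();p=o["ee_pos"];print(p.round(1),o["ft_force"].round(1),o["width"])
print("white",fit((t,s),"white",(433,-292),17,71,99,12)[0])
print("yellow",fit((t,s),"yellow",(510,-287),17,71,99,14)[0])
print("blue",fit((t,s),"blue",(585,-281),17,71,99,14)[0])
print("jar",fit((s,),"red",(577,26),22.5,49,63,16))
a=cv2.resize(s["color"][130:250,210:330],(400,400),interpolation=cv2.INTER_CUBIC);b=cv2.resize(s["color"][150:270,80:200],(400,400),interpolation=cv2.INTER_CUBIC)
cv2.imwrite("pics/s8c.png",np.hstack([a,b])[:,:,::-1])
```

```text
[576.2  26.9  -0.8] [-1.1  0.1  0.7] 68.39150899618915
white [ 434.20409401 -293.07216613]
yellow [ 507.56070505 -294.1349005 ]
blue [ 584.11266204 -279.90506671]
jar (array([575.69419422,  29.18982273]), array([-1.90082176e-06,  1.35401746e-06]), [(188, 239)])
```

View pics/s8c.png

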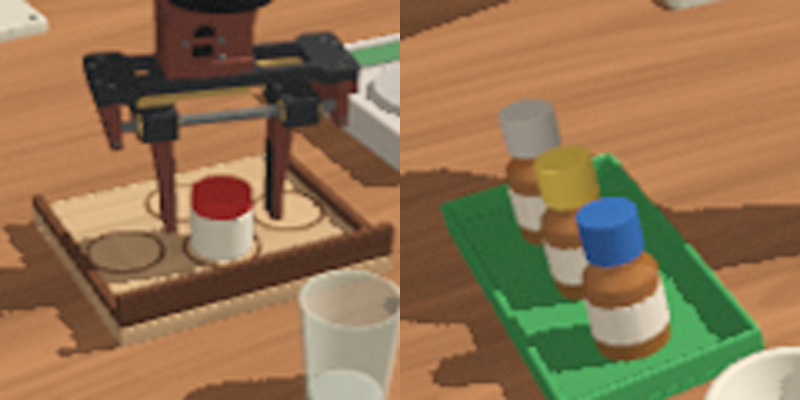

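Eleven viewed. Left: the tips are at (170,232) and (275,217), beside the jar (190–253, lid row 197). Right: all three bottles stand upright in the tray. I close on the jar and carry it to above the pan.

>>> move_arm([
  [0, 0, 0, 0, 0, 0, 58],
  [0, 0, 0, 0, 0, 0, 50],
  [0, 0, 0, 0, 0, 0, 40],
  [0, 0, 0, 0, 0, 0, 38],
  [0, 0, 0, 0, 0, 0, 38],
])

```text
t: 28.08
ee_pos: [577.0, 27.1, 0.3]
orientation: [2.543, 1.844, 0.001]
ft_force: [0.1, -0.4, 0.7]
width: 45.0
```

>>> move_arm([
  [0, 0, 0, 0, 0, 0, 38],
  [0, 0, 0, 0, 0, 0, 38],
  [0, 0, 2, 0, 0, 0, 38],
  [0, 0, 6, 0, 0, 0, 38],
  [0, 0, 12, 0, 0, 0, 38],
])

```text
t: 28.5
ee_pos: [575.8, 26.9, 11.5]
orientation: [-2.542, -1.844, 0.002]
ft_force: [0.1, -0.7, -2.7]
width: 44.9
```

>>> move_arm([
  [0, 0, 10, 0, 0, 0, 38],
  [0, 0, 28, 0, 0, 0, 38],
  [0, 0, 50, 0, 0, 0, 38],
  [0, 0, 70, 0, 0, 0, 38],
  [0, 0, 88, 0, 0, 0, 38],
])

```text
t: 28.92
ee_pos: [576.8, 26.9, 101.9]
orientation: [2.543, 1.844, 0.001]
ft_force: [1.4, 0.3, -3.4]
width: 44.8
```

>>> move_arm([
  [-2, 7, 0, 0, 0, 0, 38],
  [-7, 23, 0, 0, 0, 0, 38],
  [-14, 43, 0, 0, 0, 0, 38],
  [-21, 65, 0, 0, 0, 0, 38],
  [-28, 88, 0, 0, 0, 0, 38],
])

```text
t: 29.33
ee_pos: [547.6, 115.8, 99.3]
orientation: [-2.544, -1.843, 0.001]
ft_force: [-0.5, 0.8, -2.4]
width: 44.9
```

>>> move_arm([
  [-6, 20, 0, 0, 0, 0, 38],
  [-13, 40, 0, 0, 0, 0, 38],
  [-19, 59, 0, 0, 0, 0, 38],
  [-24, 75, 0, 0, 0, 0, 38],
  [-28, 88, 0, 0, 0, 0, 38],
])

```text
t: 29.75
ee_pos: [519.3, 204.4, 99.3]
orientation: [-2.542, -1.845, 0.002]
ft_force: [-0.3, 0.2, -2.5]
width: 44.8
```

>>> move_arm([
  [-5, 16, 0, 0, 0, 0, 38],
  [-12, 37, 0, 0, 0, 0, 38],
  [-19, 59, 0, 0, 0, 0, 38],
  [-25, 78, 0, 0, 0, 0, 38],
  [-28.7, 89.5, 0, 0, 0, 0, 38],
])

```text
t: 30.17
ee_pos: [490.9, 294.2, 99.5]
orientation: [-2.542, -1.846, 0.001]
ft_force: [0.8, -0.2, -2.2]
width: 44.9
```

>>> move_arm([
  [0, 0, -8, 0, 0, 0, 38],
  [0, 0, -22, 0, 0, 0, 38],
  [0, 0, -38, 0, 0, 0, 38],
  [0, 0, -50, 0, 0, 0, 38],
  [0, 0, -57, 0, 0, 0, 38],
])

```text
t: 30.58
ee_pos: [491.0, 291.3, 40.9]
orientation: [-2.543, -1.844, 0.004]
ft_force: [-0.5, 0.4, -2.2]
width: 44.8
```

Run:
```python
from h import *
s=get_image("scene");save(s,"s9.png");t=get_image("top");save(t,"t9.png")
o=get_obs();p=o["ee_pos"];print(p.round(1),o["ft_force"].round(1),o["width"])
b=p[2]+15
print("jar scene",fit((s,),"red",p[:2],22.5,b+34,b+48,16))
a=s["color"][100:220,285:405].copy();a=cv2.resize(a,(400,400),interpolation=cv2.INTER_CUBIC)
c=cv2.resize(t["color"][200:320,90:210],(400,400),interpolation=cv2.INTER_CUBIC)
# model ellipse of pan at 492,292.5
for im,A,o0 in((s,a,(285,100)),(t,c,(90,200))):
  for k in np.arange(0,6.28,.26):
    q=(proj(im,(492+55*np.cos(k),292.5+55*np.sin(k),44))-o0)*400/120;cv2.circle(A,tuple(int(v) for v in q),2,(255,0,255),-1)
cv2.imwrite("pics/s9c.png",np.hstack([a,c])[:,:,::-1])
```

```text
[491.1 291.4  41.3] [-0.3 -0.4 -1.2] 44.76947199526662
jar scene (array([490.59145594, 296.4662914 ]), array([2.83152571e-06, 5.74168837e-07]), [(118, 155)])
```

View pics/s9c.png

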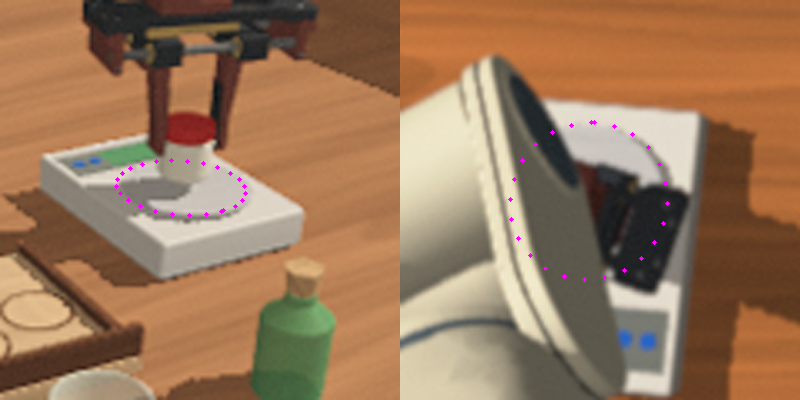

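Twelve viewed. In both panels the dotted model circle for a pan centre of (492,292.5) lies on the pan edge, and the jar hangs upright above its middle. I lower it.

>>> move_arm([
  [0, 0, -3, 0, 0, 0, 38],
  [0, 0, -7, 0, 0, 0, 38],
  [0, 0, -10, 0, 0, 0, 38],
  [0, 0, -12, 0, 0, 0, 38],
  [0, 0, -12, 0, 0, 0, 38],
])

```text
t: 31.1
ee_pos: [491.9, 292.4, 30.7]
orientation: [-2.543, -1.844, 0.0]
ft_force: [0.5, 0.7, -1.6]
width: 44.8
```

>>> move_arm([
  [0, 0, -0.5, 0, 0, 0, 38],
  [0, 0, -1, 0, 0, 0, 38],
  [0, 0, -1.5, 0, 0, 0, 38],
  [0, 0, -2, 0, 0, 0, 38],
  [0, 0, -2, 0, 0, 0, 38],
])

```text
t: 31.52
ee_pos: [492.1, 292.6, 29.3]
orientation: [2.543, 1.845, 0.001]
ft_force: [-0.8, -0.3, 2.3]
width: 44.9
```

>>> move_arm([
  [0, 0, 0, 0, 0, 0, 48],
  [0, 0, 0, 0, 0, 0, 56],
  [0, 0, 0, 0, 0, 0, 66],
  [0, 0, 0, 0, 0, 0, 68],
  [0, 0, 0, 0, 0, 0, 68],
])

```text
t: 31.93
ee_pos: [492.1, 292.5, 28.9]
orientation: [2.543, 1.844, 0.0]
ft_force: [0.3, -1.3, 0.2]
width: 67.3
```

>>> move_arm([
  [0, 0, 3, 0, 0, 0, 68],
  [0, 0, 14, 0, 0, 0, 68],
  [0, 0, 32, 0, 0, 0, 68],
  [0, 0, 50, 0, 0, 0, 68],
  [0, 0, 63, 0, 0, 0, 68],
])

```text
t: 32.35
ee_pos: [492.6, 292.8, 94.1]
orientation: [2.543, 1.844, 0.002]
ft_force: [-0.3, -0.2, -0.0]
width: 68.0
```

>>> move_arm([
  [3, -14, 0, 0, 0, 0, 60],
  [7, -40, 0, 0, 0, 0, 60],
  [13, -74, 0, 0, 0, 0, 60],
  [18, -108, 0, 0, 0, 0, 60],
  [23, -143, 0, 0, 0, 0, 60],
])

```text
t: 32.77
ee_pos: [514.7, 147.4, 91.8]
orientation: [2.542, 1.846, -0.0]
ft_force: [1.0, -0.1, 0.8]
width: 59.8
```

Run:
```python
from h import *
s=get_image("scene");save(s,"s10.png");t=get_image("top");save(t,"t10.png")
o=get_obs();p=o["ee_pos"];print(p.round(1),o["ft_force"].round(1),o["width"])
for w in((t,s),(t,),(s,)):print("jar",fit(w,"red",(492,292),22.5,78,92,16))
```

```text
[514.8 144.7  91.6] [-0.1  0.5  0.1] 60.21735543014726
jar (array([489.32872067, 304.1862237 ]), array([ 1.404623  ,  1.00643142,  2.13225376, -0.57467668]), [(47, 343), (125, 153)])
jar (array([491.57134162, 307.4361033 ]), array([-5.75696220e-07, -1.38086421e-07]), [(47, 343)])
jar (array([489.3882711 , 296.38676067]), array([2.24578304e-06, 2.76438954e-07]), [(125, 154)])
```

>>> move_arm([
  [5, -30, 0, 0, 0, 0, 60],
  [10, -59, 0, 0, 0, 0, 60],
  [15, -88, 0, 0, 0, 0, 60],
  [19, -116, 0, 0, 0, 0, 60],
  [23, -143, 0, 0, 0, 0, 60],
])

```text
t: 33.28
ee_pos: [537.7, 5.1, 91.7]
orientation: [-2.543, -1.845, 0.0]
ft_force: [0.5, 0.3, 0.5]
width: 60.2
```

>>> move_arm([
  [5, -30, 0, 0, 0, 0, 60],
  [10, -59, 0, 0, 0, 0, 60],
  [15, -88, 0, 0, 0, 0, 60],
  [19, -116, 0, 0, 0, 0, 60],
  [23, -143, 0, 0, 0, 0, 60],
])

```text
t: 33.7
ee_pos: [560.7, -138.0, 91.7]
orientation: [-2.543, -1.844, 0.0]
ft_force: [0.2, -0.2, -0.6]
width: 60.1
```

>>> move_arm([
  [6, -34, 0, 0, 0, 0, 60],
  [12, -72, 0, 0, 0, 0, 60],
  [17, -106, 0, 0, 0, 0, 60],
  [22, -133, 0, 0, 0, 0, 60],
  [24, -144.5, 0, 0, 0, 0, 60],
])

```text
t: 34.12
ee_pos: [585.2, -284.5, 91.7]
orientation: [2.544, 1.841, 0.0]
ft_force: [0.6, 0.1, -0.5]
width: 59.9
```

>>> move_arm([
  [0, 0, 0, 0, 0, 0, 60],
  [0, 0, -6, 0, 0, 0, 60],
  [0, 0, -20, 0, 0, 0, 60],
  [0, 0, -38, 0, 0, 0, 60],
  [0, 0, -52, 0, 0, 0, 60],
])

```text
t: 34.53
ee_pos: [584.0, -278.7, 37.8]
orientation: [-2.54, -1.846, 0.001]
ft_force: [0.8, 1.0, -0.5]
width: 60.1
```

>>> move_arm([
  [0, 0, -5, 0, 0, 0, 60],
  [0, 0, -8, 0, 0, 0, 60],
  [0, 0, -8, 0, 0, 0, 50],
  [0, 0, -8, 0, 0, 0, 42],
  [0, 0, -8, 0, 0, 0, 38],
])

```text
t: 34.95
ee_pos: [585.6, -281.2, 32.6]
orientation: [2.542, 1.844, 0.001]
ft_force: [0.3, 0.8, 0.7]
width: 43.7
```

Run:
```python
from h import *
s=get_image("scene");save(s,"s11.png");t=get_image("top");save(t,"t11.png")
o=get_obs();p=o["ee_pos"];print(p.round(1),o["ft_force"].round(1),o["width"])
for w in((t,),(s,)):print("jar",fit(w,"red",(492,292),22.5,78,92,16))
a=cv2.resize(s["color"][150:270,90:210],(400,400),interpolation=cv2.INTER_CUBIC)
c=cv2.resize(t["color"][215:325,105:215],(400,400),interpolation=cv2.INTER_CUBIC)
cv2.imwrite("pics/s11c.png",np.hstack([a,c])[:,:,::-1])
```

```text
[ 585.5 -281.3   32.7] [ 0.9 -0.5  0.1] 38.87283903548513
jar (array([491.50474532, 291.2796849 ]), array([-8.50529545e-07, -6.40759367e-07]), [(280, 341)])
jar (array([489.33275588, 296.63337318]), array([1.90707112e-07, 1.52009704e-07]), [(126, 154)])
```

View pics/s11c.png

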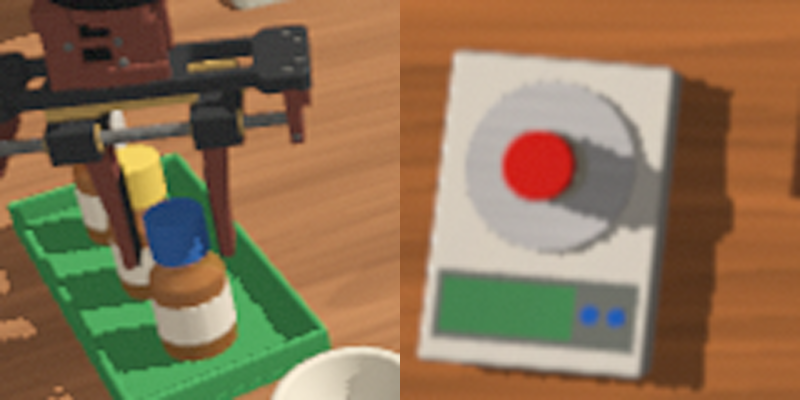

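Thirteen viewed. Right: the lid at (538,165) on a pan centred at (550,165). The lid's parallax of about 17 px leaves the jar about 3 mm off the pan centre, which is fine. Left: the fingers straddle the blue cap at (177,230). I return blue.

>>> move_arm([
  [0, 0, 0, 0, 0, 0, 30],
  [0, 0, 0, 0, 0, 0, 26],
  [0, 0, 0, 0, 0, 0, 26],
  [0, 0, 0, 0, 0, 0, 26],
  [0, 0, 0, 0, 0, 0, 26],
])

```text
t: 35.47
ee_pos: [585.4, -281.2, 32.5]
orientation: [2.542, 1.844, 0.001]
ft_force: [-0.1, 0.4, 5.3]
width: 33.8
```

>>> move_arm([
  [0, 0, 2, 0, 0, 0, 26],
  [0, 0, 6, 0, 0, 0, 26],
  [0, 0, 12, 0, 0, 0, 26],
  [0, 0, 20, 0, 0, 0, 26],
  [0, 0, 30, 0, 0, 0, 26],
])

```text
t: 35.88
ee_pos: [584.5, -280.8, 62.2]
orientation: [-2.542, -1.844, 0.001]
ft_force: [0.0, 0.8, -1.0]
width: 33.5
```

>>> move_arm([
  [0, 0, 14, 0, 0, 0, 26],
  [0, 0, 34, 0, 0, 0, 26],
  [0, 0, 56, 0, 0, 0, 26],
  [0, 0, 77, 0, 0, 0, 26],
  [0, 0, 93, 0, 0, 0, 26],
])

```text
t: 36.3
ee_pos: [585.7, -281.4, 158.3]
orientation: [2.541, 1.843, 0.002]
ft_force: [1.4, -0.5, -1.1]
width: 33.8
```

>>> move_arm([
  [-1, 8, 0, 0, 0, 0, 26],
  [-2, 25, 0, 0, 0, 0, 26],
  [-3, 47, 0, 0, 0, 0, 26],
  [-5, 71, 0, 0, 0, 0, 26],
  [-6.5, 96, 0, 0, 0, 0, 26],
])

```text
t: 36.72
ee_pos: [576.8, -182.6, 153.5]
orientation: [-2.541, -1.843, 0.002]
ft_force: [1.2, 0.8, -1.9]
width: 33.1
```

>>> move_arm([
  [-2, 26, 0, 0, 0, 0, 26],
  [-4, 52, 0, 0, 0, 0, 26],
  [-5, 77, 0, 0, 0, 0, 26],
  [-6, 100, 0, 0, 0, 0, 26],
  [-7, 120, 0, 0, 0, 0, 26],
])

```text
t: 37.13
ee_pos: [569.4, -62.0, 153.5]
orientation: [-2.54, -1.844, 0.003]
ft_force: [0.1, 0.9, -1.3]
width: 33.4
```

>>> move_arm([
  [-1, 18, 0, 0, 0, 0, 26],
  [-3, 36, 0, 0, 0, 0, 26],
  [-4, 54, 0, 0, 0, 0, 26],
  [-5, 70, 0, 0, 0, 0, 26],
  [-6, 85, 0, 0, 0, 0, 26],
])

```text
t: 37.55
ee_pos: [563.3, 22.3, 153.5]
orientation: [-2.541, -1.845, 0.003]
ft_force: [0.4, 0.6, -1.4]
width: 33.5
```

>>> move_arm([
  [-1, 15, 0, 0, 0, 0, 26],
  [-2.5, 32, 0, 0, 0, 0, 26],
  [-4, 50, 0, 0, 0, 0, 26],
  [-5.4, 66, 0, 0, 0, 0, 26],
  [-6.1, 75, 0, 0, 0, 0, 26],
])

```text
t: 37.97
ee_pos: [557.1, 97.3, 153.6]
orientation: [-2.54, -1.845, 0.004]
ft_force: [0.2, -0.8, -0.8]
width: 33.5
```

>>> move_arm([
  [0, 0, -10, 0, 0, 0, 26],
  [0, 0, -32, 0, 0, 0, 26],
  [0, 0, -56, 0, 0, 0, 26],
  [0, 0, -78, 0, 0, 0, 26],
  [0, 0, -92, 0, 0, 0, 26],
])

```text
t: 38.38
ee_pos: [557.0, 94.3, 59.7]
orientation: [-2.542, -1.843, 0.006]
ft_force: [-0.8, 0.5, -1.6]
width: 33.3
```

>>> move_arm([
  [0, 0, -6, 0, 0, 0, 26],
  [0, 0, -12, 0, 0, 0, 26],
  [0, 0, -16, 0, 0, 0, 26],
  [0, 0, -18, 0, 0, 0, 26],
  [0, 0, -18.5, 0, 0, 0, 26],
])

```text
t: 38.8
ee_pos: [559.7, 94.9, 44.6]
orientation: [2.543, 1.844, 0.001]
ft_force: [-0.6, -0.2, -0.8]
width: 33.6
```

>>> move_arm([
  [0, 0, -0.5, 0, 0, 0, 26],
  [0, 0, -1, 0, 0, 0, 26],
  [0, 0, -1.5, 0, 0, 0, 26],
  [0, 0, -2, 0, 0, 0, 26],
  [0, 0, -2, 0, 0, 0, 26],
])

```text
t: 39.22
ee_pos: [559.5, 95.0, 42.5]
orientation: [2.543, 1.844, 0.0]
ft_force: [0.8, 0.0, -1.4]
width: 33.4
```

>>> move_arm([
  [0, 0, -0.3, 0, 0, 0, 26],
  [0, 0, -0.6, 0, 0, 0, 26],
  [0, 0, -0.8, 0, 0, 0, 26],
  [0, 0, -0.8, 0, 0, 0, 26],
  [0, 0, -0.8, 0, 0, 0, 26],
])

```text
t: 39.63
ee_pos: [559.7, 95.1, 42.5]
orientation: [2.543, 1.844, 0.001]
ft_force: [-2.5, 0.6, 6.9]
width: 33.5
```

>>> move_arm([
  [0, 0, 0.5, 0, 0, 0, 30],
  [0, 0, 0.5, 0, 0, 0, 40],
  [0, 0, 0.5, 0, 0, 0, 50],
  [0, 0, 0.5, 0, 0, 0, 60],
  [0, 0, 0.5, 0, 0, 0, 60],
])

```text
t: 40.05
ee_pos: [559.4, 95.0, 42.0]
orientation: [2.543, 1.844, 0.0]
ft_force: [0.2, -0.2, 0.0]
width: 56.5
```

>>> move_arm([
  [0, 0, 4, 0, 0, 0, 60],
  [0, 0, 14, 0, 0, 0, 60],
  [0, 0, 28, 0, 0, 0, 60],
  [0, 0, 41, 0, 0, 0, 60],
  [0, 0, 49.8, 0, 0, 0, 60],
])

```text
t: 40.47
ee_pos: [560.1, 95.1, 93.8]
orientation: [2.542, 1.844, 0.002]
ft_force: [0.8, -0.8, 0.3]
width: 60.1
```

>>> move_arm([
  [-1, -12, 0, 0, 0, 0, 60],
  [-4, -34, 0, 0, 0, 0, 60],
  [-8, -62, 0, 0, 0, 0, 60],
  [-12, -94, 0, 0, 0, 0, 60],
  [-16, -127, 0, 0, 0, 0, 60],
])

```text
t: 40.88
ee_pos: [542.5, -33.5, 91.6]
orientation: [-2.542, -1.846, 0.001]
ft_force: [0.3, -0.3, 0.3]
width: 60.2
```

>>> move_arm([
  [-4, -30, 0, 0, 0, 0, 60],
  [-8, -58, 0, 0, 0, 0, 60],
  [-11, -84, 0, 0, 0, 0, 60],
  [-14, -107, 0, 0, 0, 0, 60],
  [-16, -127, 0, 0, 0, 0, 60],
])

```text
t: 41.3
ee_pos: [526.2, -161.3, 91.6]
orientation: [-2.544, -1.843, 0.001]
ft_force: [-0.1, -0.3, 0.2]
width: 60.0
```

>>> move_arm([
  [-4, -28, 0, 0, 0, 0, 60],
  [-8, -60, 0, 0, 0, 0, 60],
  [-12, -92, 0, 0, 0, 0, 60],
  [-15.5, -116, 0, 0, 0, 0, 60],
  [-17.4, -128, 0, 0, 0, 0, 60],
])

```text
t: 41.72
ee_pos: [508.8, -290.2, 91.6]
orientation: [2.545, 1.841, -0.001]
ft_force: [-0.1, -0.1, 0.6]
width: 59.6
```

>>> move_arm([
  [0, 0, 0, 0, 0, 0, 60],
  [0, 0, -6, 0, 0, 0, 60],
  [0, 0, -20, 0, 0, 0, 60],
  [0, 0, -38, 0, 0, 0, 60],
  [0, 0, -52, 0, 0, 0, 60],
])

```text
t: 42.13
ee_pos: [509.7, -285.0, 38.6]
orientation: [-2.541, -1.846, 0.0]
ft_force: [-0.4, 0.3, -0.5]
width: 59.9
```

>>> move_arm([
  [0, 0, -5, 0, 0, 0, 60],
  [0, 0, -8, 0, 0, 0, 60],
  [0, 0, -8, 0, 0, 0, 50],
  [0, 0, -8, 0, 0, 0, 42],
  [0, 0, -8, 0, 0, 0, 38],
])

```text
t: 42.55
ee_pos: [510.6, -287.0, 32.6]
orientation: [2.542, 1.844, 0.001]
ft_force: [0.5, -0.1, 1.1]
width: 43.6
```

Run:
```python
from h import *
s=get_image("scene");save(s,"s12.png");t=get_image("top");save(t,"t12.png")
o=get_obs();p=o["ee_pos"];print(p.round(1),o["ft_force"].round(1),o["width"])
for w in((t,),(s,)):print("blue (first 559.4,94.6 / 556.9,98.9)",fit(w,"blue",(559,95),17,81,109))
```

```text
[ 510.5 -287.2   32.7] [-0.2 -0.2  0.5] 38.969252347100465
blue (first 559.4,94.6 / 556.9,98.9) (array([559.2590454 ,  94.40197209]), array([ 2.07321003e-06, -8.63365358e-07]), [(170, 195)])
blue (first 559.4,94.6 / 556.9,98.9) (array([557.00684138,  98.5343265 ]), array([-3.03974161e-07,  6.76424918e-07]), [(177, 213)])
```

Blue is back within 0.5 mm of where it started. Next is yellow, to seat (545.7,-36).

>>> move_arm([
  [0, 0, 0, 0, 0, 0, 30],
  [0, 0, 0, 0, 0, 0, 26],
  [0, 0, 0, 0, 0, 0, 26],
  [0, 0, 0, 0, 0, 0, 26],
  [0, 0, 0, 0, 0, 0, 26],
])

```text
t: 43.07
ee_pos: [510.3, -287.2, 32.4]
orientation: [2.543, 1.844, 0.001]
ft_force: [0.3, 1.0, 6.0]
width: 33.6
```

>>> move_arm([
  [0, 0, 2, 0, 0, 0, 26],
  [0, 0, 6, 0, 0, 0, 26],
  [0, 0, 12, 0, 0, 0, 26],
  [0, 0, 20, 0, 0, 0, 26],
  [0, 0, 30, 0, 0, 0, 26],
])

```text
t: 43.48
ee_pos: [509.6, -286.8, 62.2]
orientation: [-2.542, -1.844, 0.001]
ft_force: [0.1, 0.5, -2.6]
width: 33.4
```

>>> move_arm([
  [0, 0, 14, 0, 0, 0, 26],
  [0, 0, 34, 0, 0, 0, 26],
  [0, 0, 56, 0, 0, 0, 26],
  [0, 0, 77, 0, 0, 0, 26],
  [0, 0, 93, 0, 0, 0, 26],
])

```text
t: 43.9
ee_pos: [510.5, -287.4, 157.7]
orientation: [2.541, 1.843, 0.001]
ft_force: [0.2, 0.1, -1.7]
width: 33.8
```

>>> move_arm([
  [1, 8, 0, 0, 0, 0, 26],
  [3, 23, 0, 0, 0, 0, 26],
  [6, 42, 0, 0, 0, 0, 26],
  [9, 63, 0, 0, 0, 0, 26],
  [12, 84, 0, 0, 0, 0, 26],
])

```text
t: 44.32
ee_pos: [520.8, -200.6, 153.4]
orientation: [-2.541, -1.843, 0.002]
ft_force: [0.6, -0.1, -2.1]
width: 33.8
```

>>> move_arm([
  [3, 20, 0, 0, 0, 0, 26],
  [6, 39, 0, 0, 0, 0, 26],
  [9, 57, 0, 0, 0, 0, 26],
  [11, 72, 0, 0, 0, 0, 26],
  [12, 84, 0, 0, 0, 0, 26],
])

```text
t: 44.73
ee_pos: [532.8, -116.3, 153.4]
orientation: [-2.54, -1.845, 0.002]
ft_force: [-0.2, 0.6, -2.6]
width: 33.4
```

>>> move_arm([
  [2, 16, 0, 0, 0, 0, 26],
  [5, 36, 0, 0, 0, 0, 26],
  [8, 57, 0, 0, 0, 0, 26],
  [10, 74, 0, 0, 0, 0, 26],
  [11.7, 83, 0, 0, 0, 0, 26],
])

```text
t: 45.15
ee_pos: [544.6, -33.6, 153.9]
orientation: [-2.541, -1.845, 0.002]
ft_force: [-0.8, -0.5, -2.0]
width: 33.7
```

>>> move_arm([
  [0, 0, -10, 0, 0, 0, 26],
  [0, 0, -32, 0, 0, 0, 26],
  [0, 0, -56, 0, 0, 0, 26],
  [0, 0, -78, 0, 0, 0, 26],
  [0, 0, -92, 0, 0, 0, 26],
])

```text
t: 45.57
ee_pos: [543.6, -36.5, 59.8]
orientation: [-2.542, -1.843, 0.004]
ft_force: [-0.2, -0.1, -2.7]
width: 33.1
```

>>> move_arm([
  [0, 0, -6, 0, 0, 0, 26],
  [0, 0, -12, 0, 0, 0, 26],
  [0, 0, -16, 0, 0, 0, 26],
  [0, 0, -18, 0, 0, 0, 26],
  [0, 0, -18.5, 0, 0, 0, 26],
])

```text
t: 45.98
ee_pos: [546.0, -36.2, 44.6]
orientation: [2.543, 1.844, 0.001]
ft_force: [-0.0, 0.1, -1.7]
width: 33.6
```

>>> move_arm([
  [0, 0, -0.5, 0, 0, 0, 26],
  [0, 0, -1, 0, 0, 0, 26],
  [0, 0, -1.5, 0, 0, 0, 26],
  [0, 0, -2, 0, 0, 0, 26],
  [0, 0, -2.3, 0, 0, 0, 26],
])

```text
t: 46.4
ee_pos: [545.9, -36.0, 42.5]
orientation: [2.543, 1.844, 0.001]
ft_force: [-1.6, 0.5, 4.3]
width: 33.7
```

>>> move_arm([
  [0, 0, 0.2, 0, 0, 0, 30],
  [0, 0, 0.2, 0, 0, 0, 40],
  [0, 0, 0.2, 0, 0, 0, 50],
  [0, 0, 0.2, 0, 0, 0, 60],
  [0, 0, 0.2, 0, 0, 0, 60],
])

```text
t: 46.82
ee_pos: [545.8, -36.0, 42.4]
orientation: [2.543, 1.844, 0.0]
ft_force: [1.2, -0.1, -0.0]
width: 56.6
```

>>> move_arm([
  [0, 0, 4, 0, 0, 0, 60],
  [0, 0, 14, 0, 0, 0, 60],
  [0, 0, 28, 0, 0, 0, 60],
  [0, 0, 41, 0, 0, 0, 60],
  [0, 0, 49.6, 0, 0, 0, 60],
])

```text
t: 47.23
ee_pos: [546.5, -36.1, 93.8]
orientation: [2.542, 1.844, 0.002]
ft_force: [0.3, 0.8, -0.1]
width: 60.1
```

>>> move_arm([
  [-6, -14, 0, 0, 0, 0, 60],
  [-17, -39, 0, 0, 0, 0, 60],
  [-29, -68, 0, 0, 0, 0, 60],
  [-42, -98, 0, 0, 0, 0, 60],
  [-55, -128, 0, 0, 0, 0, 60],
])

```text
t: 47.65
ee_pos: [490.3, -165.0, 92.6]
orientation: [2.542, 1.845, 0.001]
ft_force: [0.4, -0.4, -0.7]
width: 60.3
```

>>> move_arm([
  [-14, -32, 0, 0, 0, 0, 60],
  [-28, -65, 0, 0, 0, 0, 60],
  [-41, -96, 0, 0, 0, 0, 60],
  [-51, -119, 0, 0, 0, 0, 60],
  [-55.7, -129, 0, 0, 0, 0, 60],
])

```text
t: 48.07
ee_pos: [434.1, -295.8, 92.6]
orientation: [2.544, 1.841, 0.0]
ft_force: [0.9, -0.5, 0.0]
width: 59.9
```

>>> move_arm([
  [0, 0, 0, 0, 0, 0, 60],
  [0, 0, -6, 0, 0, 0, 60],
  [0, 0, -20, 0, 0, 0, 60],
  [0, 0, -38, 0, 0, 0, 60],
  [0, 0, -52, 0, 0, 0, 60],
])

```text
t: 48.48
ee_pos: [435.5, -291.2, 38.9]
orientation: [-2.541, -1.847, -0.0]
ft_force: [-0.3, -1.2, -0.7]
width: 60.0
```

>>> move_arm([
  [0, 0, -5, 0, 0, 0, 60],
  [0, 0, -8, 0, 0, 0, 60],
  [0, 0, -8, 0, 0, 0, 50],
  [0, 0, -8, 0, 0, 0, 42],
  [0, 0, -8, 0, 0, 0, 38],
])

```text
t: 48.9
ee_pos: [435.7, -293.1, 32.6]
orientation: [2.542, 1.844, 0.001]
ft_force: [0.1, -0.4, -0.7]
width: 43.5
```

Run:
```python
from h import *
s=get_image("scene");save(s,"s13.png");t=get_image("top");save(t,"t13.png")
o=get_obs();p=o["ee_pos"];print(p.round(1),o["ft_force"].round(1),o["width"])
for w in((t,),(s,)):print("yellow (first 545.8,-36.9 / 541,-30)",fit(w,"yellow",(545,-36),17,81,109))
print("white in tray",fit((s,),"white",(433,-292),17,71,99,12))
```

```text
[ 435.5 -293.2   32.6] [ 0.1 -0.5 -0.3] 38.56345181047949
yellow (first 545.8,-36.9 / 541,-30) (array([545.49367776, -36.9218455 ]), array([-6.18424451e-07, -1.74163668e-06]), [(176, 191)])
yellow (first 545.8,-36.9 / 541,-30) (array([538.9885776 , -27.16131364]), array([3.40678781e-07, 1.98264303e-07]), [(138, 237)])
white in tray (array([ 433.91927197, -290.64260059]), array([ 3.42591434e-07, -9.00126793e-07]), [(238, 282)])
```

Yellow matches its start in the top view. Next is white, to (506.6,33.6).

>>> move_arm([
  [0, 0, 0, 0, 0, 0, 30],
  [0, 0, 0, 0, 0, 0, 26],
  [0, 0, 0, 0, 0, 0, 26],
  [0, 0, 0, 0, 0, 0, 26],
  [0, 0, 0, 0, 0, 0, 26],
])

```text
t: 49.42
ee_pos: [435.4, -293.2, 32.4]
orientation: [2.543, 1.844, 0.001]
ft_force: [-0.7, 0.4, 5.7]
width: 33.7
```

>>> move_arm([
  [0, 0, 2, 0, 0, 0, 26],
  [0, 0, 6, 0, 0, 0, 26],
  [0, 0, 12, 0, 0, 0, 26],
  [0, 0, 20, 0, 0, 0, 26],
  [0, 0, 30, 0, 0, 0, 26],
])

```text
t: 49.83
ee_pos: [434.6, -292.8, 62.3]
orientation: [-2.542, -1.844, 0.001]
ft_force: [0.2, -0.1, -1.8]
width: 33.1
```

>>> move_arm([
  [0, 0, 14, 0, 0, 0, 26],
  [0, 0, 34, 0, 0, 0, 26],
  [0, 0, 56, 0, 0, 0, 26],
  [0, 0, 77, 0, 0, 0, 26],
  [0, 0, 93, 0, 0, 0, 26],
])

```text
t: 50.25
ee_pos: [435.4, -293.3, 157.5]
orientation: [2.541, 1.843, 0.001]
ft_force: [0.5, 0.1, -1.8]
width: 33.5
```

>>> move_arm([
  [3, 12, 0, 0, 0, 0, 26],
  [7, 32, 0, 0, 0, 0, 26],
  [12, 56, 0, 0, 0, 0, 26],
  [18, 82, 0, 0, 0, 0, 26],
  [24, 109, 0, 0, 0, 0, 26],
])

```text
t: 50.67
ee_pos: [458.4, -182.2, 154.4]
orientation: [-2.543, -1.843, 0.0]
ft_force: [0.9, 0.2, -2.6]
width: 33.4
```

>>> move_arm([
  [6, 26, 0, 0, 0, 0, 26],
  [12, 52, 0, 0, 0, 0, 26],
  [17, 76, 0, 0, 0, 0, 26],
  [21, 95, 0, 0, 0, 0, 26],
  [24, 109, 0, 0, 0, 0, 26],
])

```text
t: 51.08
ee_pos: [482.3, -72.4, 154.3]
orientation: [-2.541, -1.845, 0.001]
ft_force: [0.1, 0.7, -2.1]
width: 33.5
```

>>> move_arm([
  [4, 20, 0, 0, 0, 0, 26],
  [10, 46, 0, 0, 0, 0, 26],
  [16, 74, 0, 0, 0, 0, 26],
  [21, 97, 0, 0, 0, 0, 26],
  [23.6, 108.6, 0, 0, 0, 0, 26],
])

```text
t: 51.5
ee_pos: [506.1, 36.5, 154.4]
orientation: [-2.541, -1.846, 0.0]
ft_force: [0.6, 0.1, -1.5]
width: 33.2
```

>>> move_arm([
  [0, 0, -10, 0, 0, 0, 26],
  [0, 0, -32, 0, 0, 0, 26],
  [0, 0, -56, 0, 0, 0, 26],
  [0, 0, -78, 0, 0, 0, 26],
  [0, 0, -92, 0, 0, 0, 26],
])

```text
t: 51.92
ee_pos: [504.3, 32.8, 60.1]
orientation: [-2.542, -1.843, 0.005]
ft_force: [0.2, -0.0, -2.3]
width: 33.6
```

>>> move_arm([
  [0, 0, -6, 0, 0, 0, 26],
  [0, 0, -12, 0, 0, 0, 26],
  [0, 0, -16, 0, 0, 0, 26],
  [0, 0, -18, 0, 0, 0, 26],
  [0, 0, -18.5, 0, 0, 0, 26],
])

```text
t: 52.33
ee_pos: [506.9, 33.4, 44.6]
orientation: [2.543, 1.844, 0.001]
ft_force: [0.5, 0.5, -3.0]
width: 33.4
```

>>> move_arm([
  [0, 0, -0.5, 0, 0, 0, 26],
  [0, 0, -1, 0, 0, 0, 26],
  [0, 0, -1.5, 0, 0, 0, 26],
  [0, 0, -2, 0, 0, 0, 26],
  [0, 0, -2.3, 0, 0, 0, 26],
])

```text
t: 52.75
ee_pos: [506.8, 33.7, 42.4]
orientation: [2.543, 1.844, 0.001]
ft_force: [-0.8, 1.1, 4.4]
width: 33.1
```

>>> move_arm([
  [0, 0, 0.2, 0, 0, 0, 30],
  [0, 0, 0.2, 0, 0, 0, 40],
  [0, 0, 0.2, 0, 0, 0, 50],
  [0, 0, 0.2, 0, 0, 0, 60],
  [0, 0, 0.2, 0, 0, 0, 60],
])

```text
t: 53.17
ee_pos: [506.7, 33.6, 42.4]
orientation: [2.543, 1.844, 0.0]
ft_force: [-0.2, -0.1, -0.2]
width: 56.5
```

>>> move_arm([
  [0, 0, 4, 0, 0, 0, 60],
  [0, 0, 16, 0, 0, 0, 60],
  [0, 0, 36, 0, 0, 0, 60],
  [0, 0, 60, 0, 0, 0, 60],
  [0, 0, 85, 0, 0, 0, 60],
])

```text
t: 53.58
ee_pos: [506.0, 33.5, 128.0]
orientation: [-2.543, -1.844, 0.002]
ft_force: [0.5, -0.3, 0.3]
width: 59.6
```

>>> move_arm([
  [-3, -16, 5, 0, 0, 0, 60],
  [-10, -45, 10, 0, 0, 0, 60],
  [-17, -78, 15, 0, 0, 0, 60],
  [-23, -110, 15, 0, 0, 0, 60],
  [-30, -140, 15, 0, 0, 0, 60],
])

```text
t: 54.0
ee_pos: [476.6, -107.9, 143.2]
orientation: [2.542, 1.844, 0.002]
ft_force: [1.1, -0.7, -1.2]
width: 59.9
```

>>> move_arm([
  [-7, -30, 0, 0, 0, 0, 60],
  [-14, -60, 0, 0, 0, 0, 60],
  [-20, -90, 0, 0, 0, 0, 60],
  [-26, -115, 0, 0, 0, 0, 60],
  [-30, -130, 0, 0, 0, 0, 60],
])

```text
t: 54.42
ee_pos: [446.1, -238.8, 142.7]
orientation: [2.544, 1.842, 0.0]
ft_force: [1.2, -0.2, -0.8]
width: 60.0
```

Run:
```python
from h import *
s=get_image("scene");save(s,"s14.png");t=get_image("top");save(t,"t14.png")
o=get_obs();p=o["ee_pos"];print(p.round(1),o["ft_force"].round(1),o["width"])
for c,g in dict(blue=(559,95),yellow=(545,-36),white=(506,33)).items():
  for w in((t,),(s,)):print(c,fit(w,c,g,17,81,109)[::2])
print("jar",fit((t,),"red",(492,292),22.5,78,92,16)[::2])
for n in("beaker","mortar","stopper_bottle"):print(n,[(round(m["p"],2),atz(t,m["location"][::-1],0).round()[:2]) for m in mark_of(t,n)[:1]])
a=cv2.imread("pics/scene0.png");d=s["color"][100:300,150:410]
cv2.imwrite("pics/s14c.png",cv2.resize(d,(780,600),interpolation=cv2.INTER_CUBIC)[:,:,::-1])
cv2.imwrite("pics/t14c.png",cv2.resize(t["color"][130:330,100:360],(780,600),interpolation=cv2.INTER_CUBIC)[:,:,::-1])
```

```text
[ 446.1 -238.5  142.6] [-0.6  1.1  0.3] 60.083352157086225
blue (array([559.2590454 ,  94.40197209]), [(170, 195)])
blue (array([557.00684138,  98.5343265 ]), [(177, 213)])
yellow (array([545.49510879, -37.01638414]), [(175, 191)])
yellow (array([540.9956898 , -30.55686939]), [(161, 239)])
white (array([506.0319618 ,  32.67767528]), [(178, 185)])
white (array([504.41710828,  37.99754238]), [(188, 209)])
jar (array([491.44225827, 291.23659099]), [(281, 341)])
beaker [(0.95, array([744.,   9.]))]
mortar [(0.64, array([ 731., -238.]))]
stopper_bottle [(0.73, array([507.,  29.]))]
```

View pics/s14c.png

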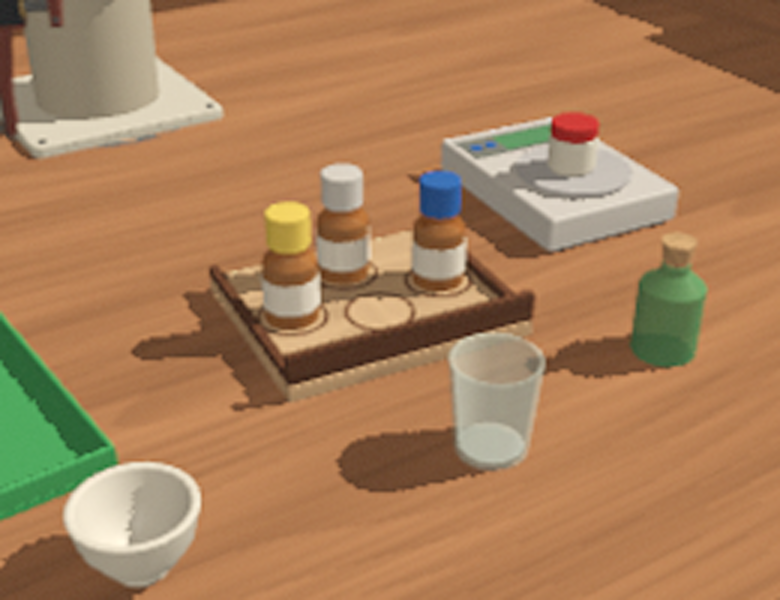

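View pics/t14c.png

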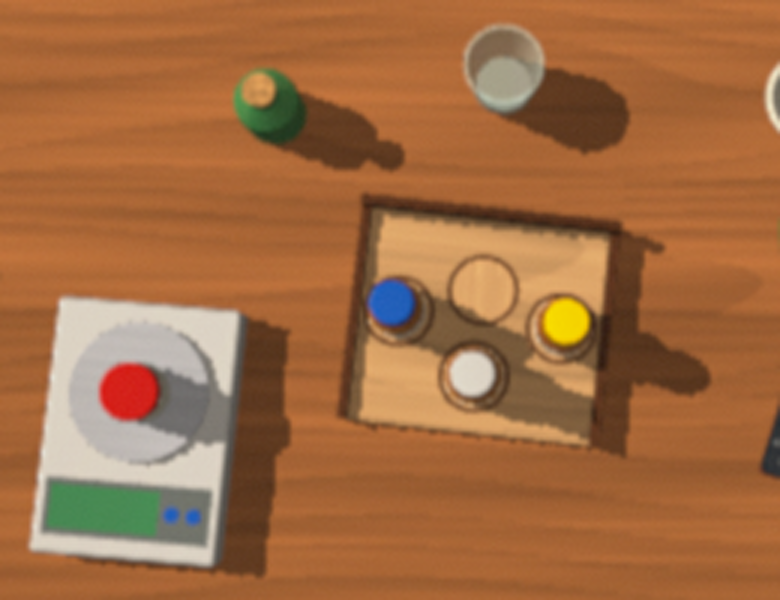

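Fifteen viewed. Both pictures show the bottles upright inside their rings on the original seats: blue left, yellow right, white front. The jar is in the middle of the pan, the tray is clear, and the beaker, mortar and green bottle stand where they were. I hand in.

```bash
python3 -c "
from workcell import *
print(close_job())"
```

```text
the job is handed in; nothing more can be done
None
```

The job is done and handed in at about 55 s of robot time. I moved the white, yellow and blue bottles to the tray. Then I stood the jar on the balance pan and returned blue, yellow and white to their own seats. Everything was set down upright, touching with under 8 N, and the arm was clear of everything at hand-in.

**Last checks**
- **Bottles:** the top camera puts all three within about 0.7 mm of where they started, standing inside their rings.
- **Jar:** it is upright and about 3 mm from the pan centre.
- **Other objects:** in the pictures the beaker, mortar and green bottle are where they were.

**Disagreements**
- **Tool height:** the gripper really hung about 36 mm higher than the reported TCP height. I saw this in the scene camera before the first grasp and allowed for it; contact forces confirmed it at every placement.
- **Cameras:** the scene camera read about 4–6 mm further in y than the top camera, so I relied mainly on the top camera.
- **Recognition:** the last network lookup of the green bottle reported a wrong spot, so I checked it by eye in the picture instead.

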